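Make up two sampling kits at the laboratory bench

TASK

Make up the two kits on the bench: the blue tray gets the amber bottle with the black cap and the pipette-tip rack with the purple deck, the orange tray gets the white bottle with the red cap and the rack with the yellow deck. In each tray stand the bottle in the small compartment and the rack in the long one, upright and flat on the tray's floor, setting each down rather than dropping it and never tipping one over. Leave the blue-capped bottle and the green rack upright where they stand.

Things in the scene. Friction and masses are not known exactly. Their poses are not given: they have to be found in the camera images.
- bottle_amber_c (a point): Brown (amber) reagent bottle with a black cap, round, 44 mm in diameter and 85 mm tall in all: straight body up to 56 mm, then a shoulder and a 30 mm wide cap from 67 to 85 mm; white paper band round the body; about 0.12 kg. The point is its centre, half-way up (42.5 mm above its foot); z is up along its axis
- bottle_red_c (a point): White reagent bottle with a red cap, round, 44 mm in diameter and 85 mm tall in all: straight body up to 56 mm, then a shoulder and a 30 mm wide cap from 67 to 85 mm; white paper band round the body; about 0.12 kg. The point is its centre, half-way up (42.5 mm above its foot); z is up along its axis
- bottle_bluecap_c (a point): White reagent bottle with a blue cap, round, 44 mm in diameter and 85 mm tall in all: straight body up to 56 mm, then a shoulder and a 30 mm wide cap from 67 to 85 mm; white paper band round the body; about 0.12 kg. The point is its centre, half-way up (42.5 mm above its foot); z is up along its axis; not needed, to be left where it stands
- rack_purple_c (a point): Purple rack, a pipette-tip rack: block 80 mm long (its x), 52 mm wide (its y), 44 mm tall, grey with its top 8 mm a purple deck, and 4 rows of 6 white tips on top that bring it to 58 mm; about 0.14 kg. It looks the same turned half round. The point is its centre, half-way up the 58 mm (29 mm above its foot); grip it across the 52 mm of the block, from above
- rack_yellow_c (a point): Yellow rack, a pipette-tip rack: block 80 mm long (its x), 52 mm wide (its y), 44 mm tall, grey with its top 8 mm a yellow deck, and 4 rows of 6 white tips on top that bring it to 58 mm; about 0.14 kg. It looks the same turned half round. The point is its centre, half-way up the 58 mm (29 mm above its foot); grip it across the 52 mm of the block, from above
- rack_green_c (a point): Green rack, a pipette-tip rack: block 80 mm long (its x), 52 mm wide (its y), 44 mm tall, grey with its top 8 mm a green deck, and 4 rows of 6 white tips on top that bring it to 58 mm; about 0.14 kg. It looks the same turned half round. The point is its centre, half-way up the 58 mm (29 mm above its foot); grip it across the 52 mm of the block, from above; not needed, to be left where it stands
- tray_blue: Blue plastic kit tray, fixed to the bench, open on top, 184 mm long (its x) and 84 mm wide (its y); may lie with either end towards the robot. Floor 4 mm thick, walls and one cross divider 15 mm high and 4 mm thick. Origin at the centre of its underside, z up. The small compartment (68 x 76 mm inside, white round mark) is centred at x = -54 mm, y = 0; the long compartment (104 x 76 mm inside, white oblong mark) at x = +36 mm, y = 0
- tray_orange: Orange plastic kit tray, fixed to the bench, open on top, 184 mm long (its x) and 84 mm wide (its y); may lie with either end towards the robot. Floor 4 mm thick, walls and one cross divider 15 mm high and 4 mm thick. Origin at the centre of its underside, z up. The small compartment (68 x 76 mm inside, white round mark) is centred at x = -54 mm, y = 0; the long compartment (104 x 76 mm inside, white oblong mark) at x = +36 mm, y = 0

How it is judged:
By the outcome, as a careful person would: the job done as asked, in the order asked, and still so for the second after the job is handed in, with the robot touching nothing.
It also fails if it takes over 128 s, if anything falls off the work surface, if the arm or the gripper's body presses on something with over 40 N, if the wrist force passes 120 N, or if a joint passes its speed limit or range.

ROBOT

A 6-joint arm with a two-finger parallel gripper is mounted at the origin on the work surface. World frame = base frame: x ahead of the robot, y to its left, z up, the work surface at z = 0. Lengths are in m, angles in rad, forces in N, time in s.
With the tool pointing down it reaches from about 0.225 to 0.875 m from the base axis. Payload 3.4 kg.
Tool frame: the origin (TCP) lies between the finger pads; the fingertips stand 19 mm ahead of it and the grasp point (between the pads) is the TCP (manip.tip_reach is the distance from the TCP to the fingertips, in m); z points along the fingers, x is the direction in which the jaws open and shut, and the axes are right-handed (so a half turn about z gives the same grasp; the last joint's range is limited). The gripper opens to 85 mm and grips with 20 to 120 N. Pads are 22 mm wide; open, the fingers measure 114 mm over their backs; the gripper's body (76 mm by 85 mm) begins 54 mm behind the grasp point. The pads swing forward as they close: fully open they stand 13 mm farther back than shut.
Start: joints at [-1.274, 0.276, 1.505, -0, 1.361, -0.121], TCP at [0.233, -0.526, 0.215] pointing down, gripper open.
Joint ranges: [-2.89, 2.89], [-0.75, 2.08], [0.22, 2.7], [-1.18, 4.32], [0.11, 2.71], [-2.7, 2.7]. Speed limits (rad/s): [2.57, 2.57, 3.14, 3.14, 3.14, 3.14].

INTERFACE

Orientations are given as a unit quaternion [w, x, y, z].
In Python, from rig import manip gives the robot as it stands.
- The arm moves only by the tool send_rows, never from a script. Its arguments are lists of equal length, an entry for each row: "delta_pos": the shift along the tool's x, y, z normalised to -1 to 1, where 1 is 40 cm, a list of three; "angular": the turn, a rotation vector about the tool's x, y, z normalised to -1 to 1, where 1 is 0.08 rad, a list of three. A call has 1 to 5 rows; each row shifts and turns the commanded pose from where the row before left it, along the tool's axes as they then stand; what a row does not reach is not made up. A row lasts 1/12 s, in which the tool goes at most 41.7 mm and 7.16 degrees, less where a joint would pass 70% of its speed; a pose out of reach is approached as far as the arm can. A call with a number of a shift or a turn outside -1 to 1 is refused whole. A call with a gripper value outside its range is refused whole. "hand" is the finger opening in mm, from 0 to 85.4, set as the call begins (left out, the last holds). The fingers move at their own pace and stop on an object; "squeeze" is the grip in N (left out, the last holds). Time passes only in rows, so rows that do not move let the fingers close. It gives the time, the measured TCP pose, the force and the opening at its end, in the units of the state.
- manip.get_state(): the state, without advancing time (a new reading comes with each control period).
- manip.get_image(name): name is "scene" or "top" or "wrist"; returns the picture (400x640x3 uint8, blue, green, red); there is no depth.
- manip.calibration(name): a dict with "fx", "fy", "cx", "cy" (pixels), "camera_from_world" (4x4, takes a point from world to camera coordinates). Camera axes: x right, y up, looking along -z (the intrinsics and any distortion apply to the point x, -y, -z); pixel columns grow to the right and rows downward; lengths in m; the calibration is good to about 2 mm. A picture is of the moment at which its call begins: read the wrist's pose just before it. calibration takes no time and is no camera call; for the wrist camera it gives the pose at the moment of the call.
- manip.sign_off(): hands the job in, once; it reports no verdict.
The state is a dict: "clock": time; "qpos": joint angles; "qd": joint speeds; "effort": joint torques, N m; "position": TCP position; "ee_rot": TCP orientation; "contact_force": force on the tool from outside, world axes, zero at the start; "moment": the same for the moment, N m; "width": finger opening in m.
Only numpy, scipy, OpenCV 4.12 (cv2) and the standard library are available. Lean on these libraries where they do the work, as an engineer would, in place of code of your own. Each camera call takes 0.05 s, during which the arm holds its last target.

## Working session

There is one attempt and no reset: what is moved stays moved. The work goes in short steps, Python scripts to look and compute and a tool call to move; the robot and the scene stay as the last step left them, time stands still between calls to the robot, and variables do not carry over. Pictures are saved under pics/ and viewed, and the job is handed in when it is done.

Besides the shell and the picture viewer there is one more tool, called after "Request:" as name(argument=value, ...), one argument or row to a line, values as JSON. send_rows: Moves the arm, as the interface text tells. Scaled input: -1 to 1 covers 40 cm each way for a shift and 0.08 rad each way for a turn. Its arguments: {"type":"object","properties":{"delta_pos":{"type":"array","items":{"type":"array","items":{"type":"number"}}},"angular":{"type":"array","items":{"type":"array","items":{"type":"number"}}},"hand":{"type":"number"},"squeeze":{"type":"number"}},"required":["delta_pos","angular"]}

```bash
mkdir -p pics; ls
python3 - <<'E'
from rig import manip
import cv2, numpy as np
np.set_printoptions(precision=4,suppress=True)
s=manip.get_state(); print({k:(np.round(v,4)) for k,v in s.items()})
for n in ("scene","top","wrist"):
    c=manip.calibration(n); print(n,{k:c[k] for k in c if k!="camera_from_world"}); print(np.array(c["camera_from_world"]))
    cv2.imwrite(f"pics/a_{n}.png",manip.get_image(n))
print(manip.tip_reach)
E
```

```text
pics
{'clock': np.float64(0.0), 'qpos': array([-1.274 ,  0.2766,  1.5062, -0.    ,  1.3607, -0.121 ]), 'qd': array([ 0.0006,  0.0019, -0.0008,  0.    , -0.0001, -0.0002]), 'effort': array([ -0.0006, -41.6779, -24.5802,  -0.0002,   0.011 ,  -0.    ]), 'position': array([ 0.2331, -0.525 ,  0.2139]), 'ee_rot': array([-0.0006,  0.8384, -0.5451, -0.0007]), 'contact_force': array([0.0827, 0.25  , 0.5004]), 'moment': array([-0.0029,  0.0236, -0.0198]), 'width': np.float64(0.0849)}
scene {'fx': 429.94163624031967, 'fy': 429.94163624031967, 'cx': 328.30560867507813, 'cy': 195.11254688329763}
[[-0.6358  0.7717  0.0123  0.359 ]
 [-0.6162 -0.5171  0.594   0.3066]
 [ 0.4648  0.3701  0.8044 -1.3685]
 [ 0.      0.      0.      1.    ]]
top {'fx': 361.0009575650367, 'fy': 361.0009575650367, 'cx': 316.88203169987077, 'cy': 200.1070108553925}
[[-0.0259 -0.9989 -0.0393  0.031 ]
 [ 0.9853 -0.0322  0.1676 -0.5714]
 [-0.1687 -0.0344  0.9851 -0.8714]
 [ 0.      0.      0.      1.    ]]
wrist {'fx': 343.2490008610846, 'fy': 343.2490008610846, 'cx': 312.17329391290036, 'cy': 201.101635364788}
[[ 0.406  -0.9139 -0.0023 -0.5741]
 [ 0.8691  0.387  -0.308   0.0392]
 [ 0.2823  0.123   0.9514 -0.3802]
 [ 0.      0.      0.      1.    ]]
0.019
```

View pics/a_top.png

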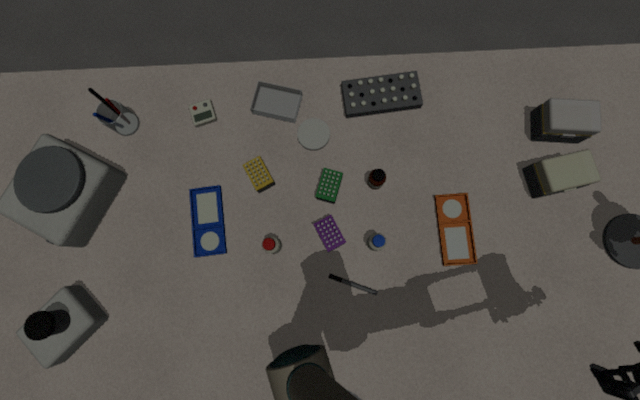

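View pics/a_scene.png

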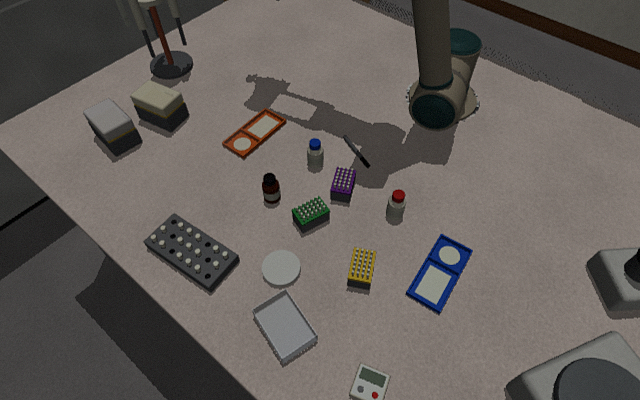

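```bash
cat > h.py <<'E'
import cv2, numpy as np
from rig import manip
np.set_printoptions(precision=4,suppress=True)
def ray(c,uv,z):
    M=np.array(c["camera_from_world"]);R=M[:3,:3];t=M[:3,3]
    uv=np.atleast_2d(uv).astype(float)
    d=np.c_[(uv[:,0]-c["cx"])/c["fx"],-(uv[:,1]-c["cy"])/c["fy"],-np.ones(len(uv))]@R
    o=-R.T@t
    return o+d*((z-o[2])/d[:,2])[:,None]
def proj(c,p):
    M=np.array(c["camera_from_world"]);q=np.atleast_2d(p)@M[:3,:3].T+M[:3,3]
    return np.c_[c["cx"]+c["fx"]*q[:,0]/-q[:,2],c["cy"]-c["fy"]*q[:,1]/-q[:,2]]
H={"purple":(125,160,60,40),"yellow":(18,35,110,60),"green":(40,85,80,40),"blue":(105,124,120,40),"orange":(3,17,130,60),"red":(172,8,130,60)}
def mask(im,n):
    h=cv2.cvtColor(im,cv2.COLOR_BGR2HSV);a,b,s,v=H[n]
    hh=h[...,0];m=((hh>=a)&(hh<=b)) if a<=b else ((hh>=a)|(hh<=b))
    return (m&(h[...,1]>=s)&(h[...,2]>=v)).astype(np.uint8)
def blobs(im,n,amin=25):
    k,l,st,ce=cv2.connectedComponentsWithStats(cv2.morphologyEx(mask(im,n),cv2.MORPH_CLOSE,np.ones((3,3),np.uint8)),connectivity=8)
    return [(st[i,4],ce[i],l==i) for i in range(1,k) if st[i,4]>=amin]
E
python3 - <<'E'
from h import *
for n in("top","scene"):
    im=cv2.imread(f"pics/a_{n}.png");c=manip.calibration(n)
    for col,z in(("purple",.044),("yellow",.044),("green",.044),("blue",.015),("orange",.015),("red",.085)):
        for a,ce,m in blobs(im,col):
            ys,xs=np.nonzero(m);w=ray(c,np.c_[xs,ys],z)[:,:2]
            zz=.085 if (col=="blue" and a<300) else z
            w=ray(c,np.c_[xs,ys],zz)[:,:2]
            r=cv2.minAreaRect((w*1000).astype(np.float32))
            print(n,col,a,ce,np.round(r[0],1),np.round(r[1],1),round(r[2],1))
im=cv2.imread("pics/a_top.png")[140:290,170:500]
cv2.imwrite("pics/a_crop.png",cv2.resize(im,None,fx=2.4,fy=2.4,interpolation=cv2.INTER_CUBIC))
E
```

```text
top purple 647 [329.1051 232.9196] [488.3 -13.8] [80.4 51.8] 26.6
top yellow 584 [257.7449 172.8339] [650.6 167.4] [79.4 52. ] 27.5
top green 593 [328.8111 184.4452] [613.  -17.3] [51.7 78.9] 72.3
top blue 1205 [206.8008 223.0979] [533.5 307.8] [182.3  84.6] 5.9
top blue 118 [378.3814 240.3475] [ 463.4 -131.5] [26.4 26.1] 88.4
top orange 1309 [456.2078 226.7128] [ 492.4 -339. ] [182.7  83.2] 2.4
top red 116 [268.1724 243.5776] [463.6 132.5] [26.9 26.4] 88.4
scene purple 474 [343.1857 180.192 ] [488.2 -14.6] [80.7 52. ] 26.5
scene yellow 39 [120.3333 135.3077] [ 759.2 -587. ] [ 6.2 80.6] 83.7
scene yellow 741 [361.722  264.8866] [651.3 168.4] [80.6 51.8] 27.1
scene green 521 [310.4952 210.6142] [614.  -15.8] [55.8 79.8] 71.9
scene blue 107 [314.5047 143.8879] [ 466.2 -127.7] [39.6 26.4] 40.9
scene blue 1558 [440.3158 271.0822] [536. 310.] [189.4  83.2] 5.8
scene orange 800 [251.5425 131.5625] [ 493.8 -336.7] [191.4  91.3] 2.8
scene red 94 [398.5213 194.1064] [463.7 134.4] [27.6 26.5] 34.4
scene red 30 [374.3667 394.6333] [863.1 351.5] [8.3 9.2] 39.6
```

View pics/a_crop.png

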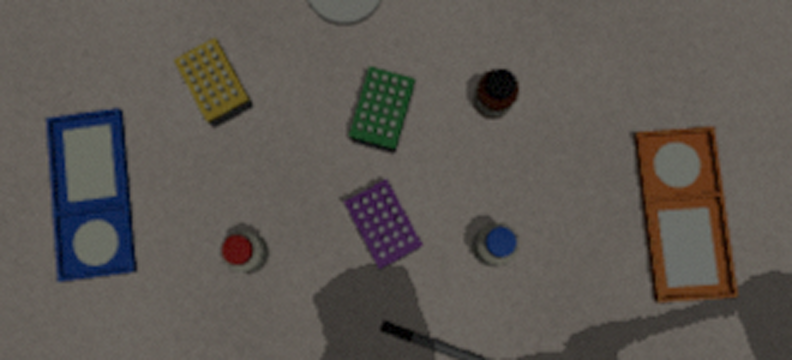

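View pics/a_wrist.png

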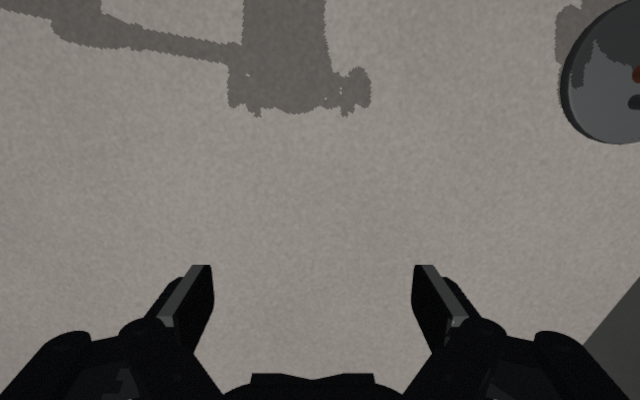

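Run:
```python
from h import *
for n,b in(("top",(365,165,390,190)),("scene",(258,170,285,208))):
    im=cv2.imread(f"pics/a_{n}.png");x0,y0,x1,y1=b
    cv2.imwrite(f"pics/a_am_{n}.png",cv2.resize(im[y0:y1,x0:x1],None,fx=12,fy=12,interpolation=cv2.INTER_NEAREST))
c=manip.calibration("top");print(ray(c,[[377.1,175],[376,179]],.085))
```

```text
[[ 0.6237 -0.1368  0.085 ]
 [ 0.6137 -0.1336  0.085 ]]
```

View pics/a_am_top.png

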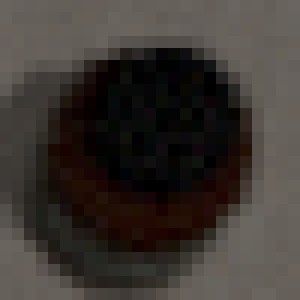

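View pics/a_am_scene.png

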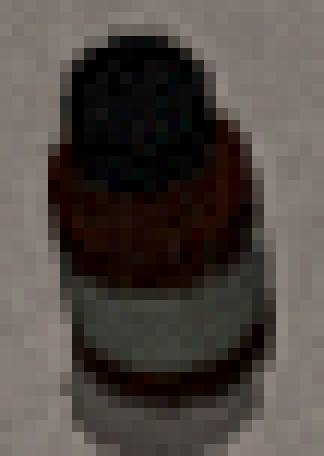

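```bash
cat >> h.py <<'E'
def go(x,y,z,yaw=None):
    s=manip.get_state();from scipy.spatial.transform import Rotation as R
    q=s["ee_rot"];r=R.from_quat([q[1],q[2],q[3],q[0]]);m=r.as_matrix();p=np.array(s["position"])
    y0=np.degrees(np.arctan2(m[1,0],m[0,0]));print("t",round(s["clock"],2),"pos",p,"yaw",round(y0,2),"q6",np.degrees(s["qpos"][5]).round(1),"w",round(s["width"]*1000,1),"tilt",m[:,2][:2],"F",s["contact_force"])
    d=np.array([x,y,z])-p
    if yaw is None: yaw=y0
    a=(y0-yaw+90)%180-90   # turn about tool z (points down), deg
    print("turn_z total/0.08:",round(np.radians(a)/.08,3))
    c,sn=np.cos(np.radians(y0-a)),np.sin(np.radians(y0-a))
    t=np.array([c*d[0]+sn*d[1], sn*d[0]-c*d[1], -d[2]])/.4
    print("after turn, shift in units of .4m:",t,"| max-speed rows",np.linalg.norm(t)/.104)
E
python3 - <<'E'
from h import *
print(ray(manip.calibration("top"),[378.5,174.3],.085),ray(manip.calibration("scene"),[269.2,177.3],.085))
go(.626,-.139,.16,-20)
E
```

```text
[[ 0.6253 -0.1403  0.085 ]] [[ 0.6257 -0.1401  0.085 ]]
t 0.15 pos [ 0.2332 -0.5251  0.2141] yaw -66.07 q6 -6.9 w 85.2 tilt [-0.0004  0.0014] F [-0.3144  0.2645 -0.322 ]
turn_z total/0.08: -10.05
after turn, shift in units of .4m: [ 0.5927 -1.243   0.1353] | max-speed rows 13.305019409974593
```

Request:
send_rows(
  delta_pos=[
    [0, 0, 0],
    [0, 0, 0],
    [0, 0, 0],
    [0, 0, 0],
    [0, 0, 0],
  ],
  angular=[
    [0, 0, -1],
    [0, 0, -1],
    [0, 0, -1],
    [0, 0, -1],
    [0, 0, -1],
  ],
  hand=85,
  squeeze=30,
)

```text
clock: 0.57
position: [0.2332, -0.5253, 0.2144]
ee_rot: [-0.0, 0.931, -0.366, -0.0]
contact_force: [0.1, 0.6, 0.3]
width: 0.085
```

Request:
send_rows(
  delta_pos=[
    [0, 0, 0],
    [0, 0, 0],
    [0, 0, 0],
    [0, 0, 0],
    [0, 0, 0],
  ],
  angular=[
    [0, 0, -1],
    [0, 0, -1],
    [0, 0, -1],
    [0, 0, -1],
    [0, 0, -1],
  ],
)

```text
clock: 0.98
position: [0.2333, -0.5253, 0.2145]
ee_rot: [-0.0, 0.985, -0.174, -0.0]
contact_force: [0.2, 0.4, -1.3]
width: 0.085
```

Request:
send_rows(
  delta_pos=[
    [0.04, -0.083, 0],
    [0.04, -0.083, 0],
    [0.04, -0.083, 0],
    [0.04, -0.083, 0],
    [0.04, -0.083, 0],
  ],
  angular=[
    [0, 0, 0],
    [0, 0, 0],
    [0, 0, 0],
    [0, 0, 0],
    [0, 0, 0],
  ],
)

```text
clock: 1.4
position: [0.3665, -0.3961, 0.2145]
ee_rot: [-0.0, 0.984, -0.176, -0.0]
contact_force: [0.5, -0.5, -0.6]
width: 0.0852
```

Request:
send_rows(
  delta_pos=[
    [0.04, -0.083, 0],
    [0.04, -0.083, 0],
    [0.04, -0.083, 0],
    [0.04, -0.083, 0],
    [0.04, -0.083, 0],
  ],
  angular=[
    [0, 0, 0],
    [0, 0, 0],
    [0, 0, 0],
    [0, 0, 0],
    [0, 0, 0],
  ],
)

```text
clock: 1.82
position: [0.4991, -0.2677, 0.2146]
ee_rot: [-0.0, 0.984, -0.176, -0.0]
contact_force: [0.4, -0.8, -0.0]
width: 0.0849
```

```bash
python3 -c "
from h import *
go(.6255,-.140,.15,-20)"
```

```text
t 1.82 pos [ 0.4991 -0.2677  0.2146] yaw -20.22 q6 -15.0 w 84.9 tilt [-0.0004  0.0001] F [ 0.3557 -0.7534 -0.0215]
turn_z total/0.08: -0.049
after turn, shift in units of .4m: [ 0.1877 -0.4082  0.1615] | max-speed rows 4.590249355269012
```

Request:
send_rows(
  delta_pos=[
    [0.038, -0.082, 0],
    [0.038, -0.082, 0],
    [0.038, -0.082, 0],
    [0.037, -0.081, 0],
    [0.037, -0.081, 0],
  ],
  angular=[
    [0, 0, 0],
    [0, 0, 0],
    [0, 0, 0],
    [0, 0, 0],
    [0, 0, 0],
  ],
)

```text
clock: 2.23
position: [0.6261, -0.1406, 0.2144]
ee_rot: [0.0, 0.984, -0.175, -0.0]
contact_force: [0.6, -0.5, -0.0]
width: 0.0849
```

Request:
send_rows(
  delta_pos=[
    [0, 0, 0],
    [0, 0, 0],
  ],
  angular=[
    [0, 0, 0],
    [0, 0, 0],
  ],
)

```text
clock: 2.4
position: [0.6259, -0.1406, 0.2138]
ee_rot: [0.0, 0.985, -0.174, -0.001]
contact_force: [-0.5, -0.3, 0.0]
width: 0.0849
```

```bash
python3 -c "
from h import *
go(.6255,-.140,.038,-20)
c=manip.calibration('wrist');im=manip.get_image('wrist');print(proj(c,[.6255,-.140,.085]))
cv2.imwrite('pics/b_wrist.png',im)"
```

```text
t 2.4 pos [ 0.6259 -0.1406  0.2138] yaw -20.04 q6 1.2 w 84.9 tilt [-0.0014  0.0002] F [-0.5413 -0.3468  0.0004]
turn_z total/0.08: -0.008
after turn, shift in units of .4m: [-0.0015 -0.001   0.4396] | max-speed rows 4.226982483279259
[[310.8673 185.9409]]
```

View pics/b_wrist.png

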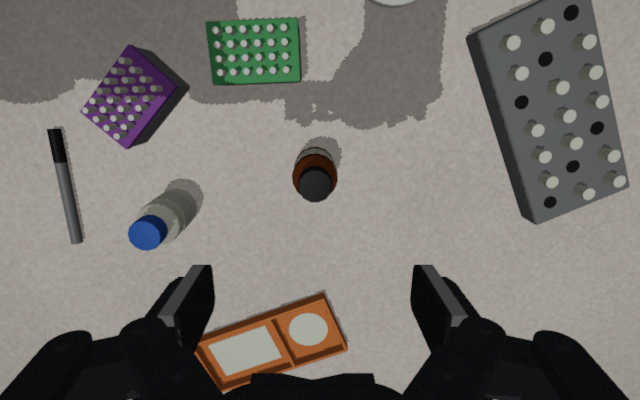

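Request:
send_rows(
  delta_pos=[
    [0, 0, 0.08],
    [0, 0, 0.08],
    [0, 0, 0.08],
    [0, 0, 0.06],
    [0, 0, 0.05],
  ],
  angular=[
    [0, 0, 0],
    [0, 0, 0],
    [0, 0, 0],
    [0, 0, 0],
    [0, 0, 0],
  ],
)

```text
clock: 2.87
position: [0.6227, -0.1434, 0.0726]
ee_rot: [0.0, 0.984, -0.177, -0.002]
contact_force: [0.5, 0.4, 0.0]
width: 0.085
```

Request:
send_rows(
  delta_pos=[
    [0, 0, 0.04],
    [0, 0, 0.03],
    [0, 0, 0.02],
    [0, 0, 0],
    [0, 0, 0],
  ],
  angular=[
    [0, 0, 0],
    [0, 0, 0],
    [0, 0, 0],
    [0, 0, 0],
    [0, 0, 0],
  ],
)

```text
clock: 3.28
position: [0.6247, -0.1431, 0.0389]
ee_rot: [0.0, 0.984, -0.176, -0.0]
contact_force: [-0.9, -0.4, 0.1]
width: 0.0847
```

Request:
send_rows(
  delta_pos=[
    [0, 0, 0],
    [0, 0, 0],
    [0, 0, 0],
    [0, 0, 0],
    [0, 0, 0],
  ],
  angular=[
    [0, 0, 0],
    [0, 0, 0],
    [0, 0, 0],
    [0, 0, 0],
    [0, 0, 0],
  ],
  hand=40,
  squeeze=30,
)

```text
clock: 3.7
position: [0.6267, -0.1427, 0.0399]
ee_rot: [0.0, 0.984, -0.176, 0.002]
contact_force: [1.5, -1.0, 2.0]
width: 0.0401
```

Request:
send_rows(
  delta_pos=[
    [0, 0, 0],
    [0, 0, 0],
    [0, 0, 0],
    [0, 0, 0],
    [0, 0, 0],
  ],
  angular=[
    [0, 0, 0],
    [0, 0, 0],
    [0, 0, 0],
    [0, 0, 0],
    [0, 0, 0],
  ],
  hand=20,
)

```text
clock: 4.12
position: [0.6271, -0.1429, 0.0406]
ee_rot: [0.0, 0.984, -0.176, 0.002]
contact_force: [0.8, -1.1, 6.4]
width: 0.0362
```

```bash
python3 -c "
from h import *
go(.4798,.3022,.17,None)
cv2.imwrite('pics/c_wrist.png',manip.get_image('wrist'))"
```

```text
t 4.12 pos [ 0.6271 -0.1429  0.0406] yaw -20.22 q6 1.2 w 36.2 tilt [ 0.0044 -0.0018] F [ 0.8316 -1.1363  6.44  ]
turn_z total/0.08: 0.0
after turn, shift in units of .4m: [-0.7302 -0.9169 -0.3235] | max-speed rows 11.692424098848338
```

View pics/c_wrist.png

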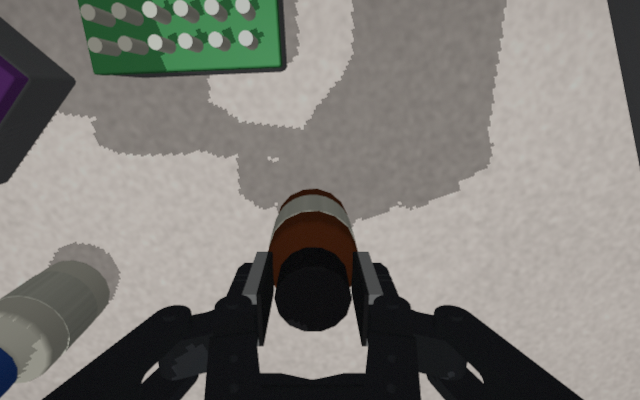

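```bash
python3 -c "
from h import *
s=manip.get_state();c=manip.calibration('wrist');im=cv2.imread('pics/c_wrist.png')
M=np.array(c['camera_from_world']);print('cam',-M[:3,:3].T@M[:3,3])
t=np.linspace(0,2*np.pi,40)
P=np.array([.6255,-.140])
for z,r in((.085,.015),(.067,.015),(.056,.022),(.0,.022)):
    p=proj(c,np.c_[P[0]+r*np.cos(t),P[1]+r*np.sin(t),0*t+z]);cv2.polylines(im,[p.astype(np.int32)],True,(0,255,255))
p=proj(c,s['position'])[0];cv2.circle(im,(int(p[0]),int(p[1])),4,(0,0,255),-1)
cv2.imwrite('pics/c2.png',im);
cv2.imwrite('pics/c_scene.png',manip.get_image('scene')[110:260,200:400].repeat(3,0).repeat(3,1))
print(s['width'],s['contact_force'],s['position'])"
```

```text
cam [ 0.6549 -0.0685  0.199 ]
0.036162469583970194 [ 0.754  -1.2014  6.2148] [ 0.6271 -0.1429  0.0406]
```

View pics/c2.png

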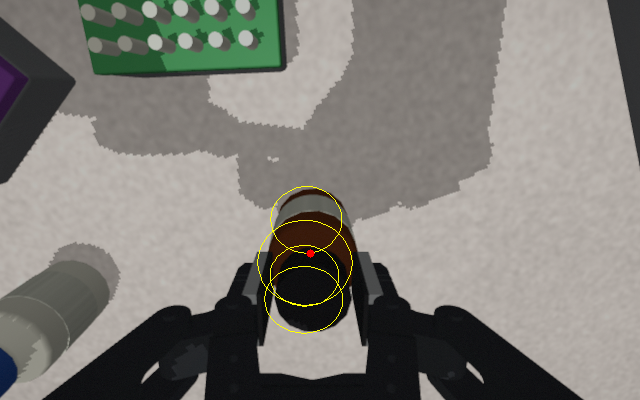

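View pics/c_scene.png

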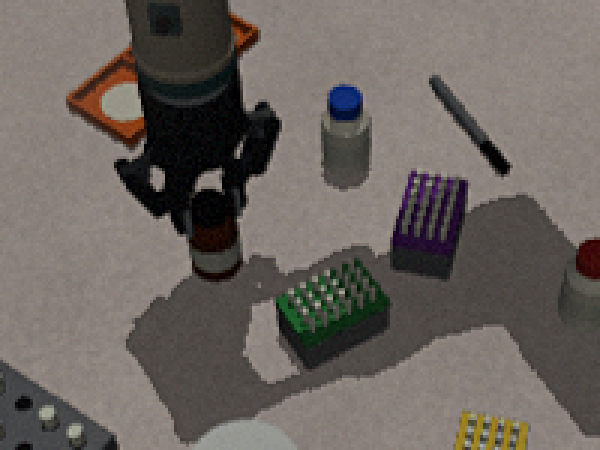

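```bash
python3 -c "
from h import *
s=manip.get_state();c=manip.calibration('wrist')
from scipy.spatial.transform import Rotation as R
q=s['ee_rot'];T=R.from_quat([q[1],q[2],q[3],q[0]]).as_matrix()
M=np.array(c['camera_from_world']);Rc=M[:3,:3]
def tool(uv,d):
    x=np.array([(uv[0]-c['cx'])/c['fx'],-(uv[1]-c['cy'])/c['fy'],-1])*d
    w=Rc.T@(x-M[:3,3]);return T.T@(w-s['position'])*1000
print('tcp cam',M[:3,:3]@s['position']+M[:3,3])
print('cam in tool',T.T@(-Rc.T@M[:3,3]-s['position'])*1000)
for (a,b,w) in(((272,253),(353,253),.0362),((212,265),(413,265),.085),((262,345),(366,345),.0362)):
    d=c['fx']*w/(b[0]-a[0]);print(d,tool(a,d),tool(b,d))
"
python3 - <<'E'
import cv2
for n in('b','c'):
    im=cv2.imread(f'pics/{n}_wrist.png')[230:400,150:480];cv2.imwrite(f'pics/{n}_zoom.png',cv2.resize(cv2.convertScaleAbs(im,alpha=1.8,beta=20),None,fx=2.4,fy=2.4))
E
```

```text
tcp cam [-0.0009 -0.0269 -0.1752]
cam in tool [   1.1005  -79.4092 -158.4672]
0.15340263989100325 [-17.0344 -10.1884 -19.6425] [ 19.1656 -10.1997 -19.5898]
0.14515505011538404 [-41.4287  -9.073  -28.7029] [ 43.5712  -9.0995 -28.579 ]
0.11947705606895445 [-16.4807   4.9776 -60.1905] [ 19.7193   4.9664 -60.1377]
```

View pics/c_zoom.png

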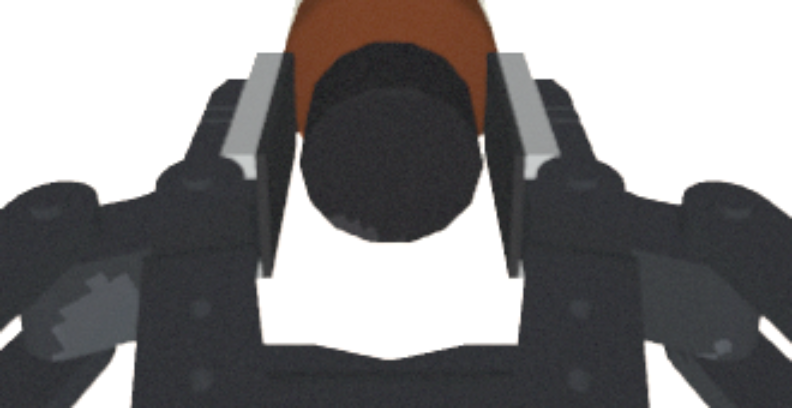

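Request:
send_rows(
  delta_pos=[
    [0, 0, 0],
    [0, 0, 0],
    [0, 0, 0],
    [0, 0, 0],
    [0, 0, 0],
  ],
  angular=[
    [0, 0, 0],
    [0, 0, 0],
    [0, 0, 0],
    [0, 0, 0],
    [0, 0, 0],
  ],
  hand=85,
)

```text
clock: 4.63
position: [0.6247, -0.142, 0.0384]
ee_rot: [-0.0, 0.984, -0.176, -0.001]
contact_force: [0.2, 0.1, 0.3]
width: 0.0853
```

Request:
send_rows(
  delta_pos=[
    [0, -0.005, 0],
    [0, 0, 0],
    [0, 0, 0],
  ],
  angular=[
    [0, 0, 0],
    [0, 0, 0],
    [0, 0, 0],
  ],
)

```text
clock: 4.88
position: [0.6259, -0.1402, 0.0387]
ee_rot: [-0.0, 0.984, -0.176, -0.0]
contact_force: [-0.2, 0.2, -0.1]
width: 0.0853
```

```bash
python3 -c "
from h import *
go(.6255,-.140,-.001,None)
cv2.imwrite('pics/d_wrist.png',manip.get_image('wrist'))
cv2.imwrite('pics/d_scene.png',manip.get_image('scene')[110:260,200:400].repeat(3,0).repeat(3,1))"
```

```text
t 4.88 pos [ 0.6259 -0.1402  0.0387] yaw -20.22 q6 1.4 w 85.3 tilt [-0.0002  0.    ] F [-0.1514  0.2265 -0.106 ]
turn_z total/0.08: 0.0
after turn, shift in units of .4m: [-0.001  -0.0002  0.0992] | max-speed rows 0.9538063222635002
```

View pics/d_wrist.png

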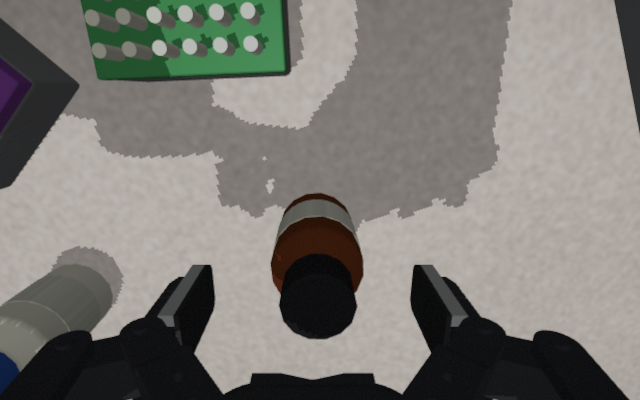

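View pics/d_scene.png

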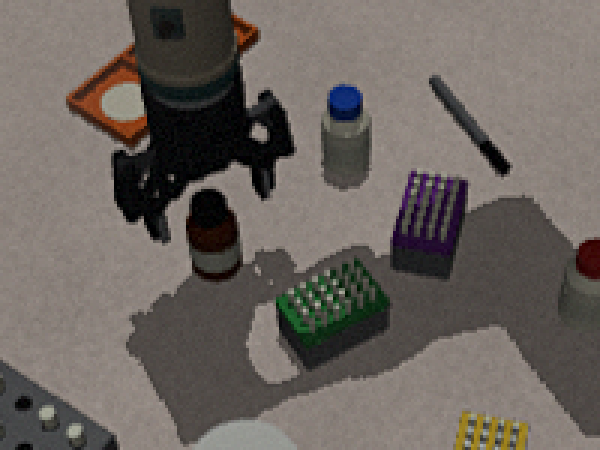

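Request:
send_rows(
  delta_pos=[
    [-0.001, 0, 0.02],
    [0, 0, 0.02],
    [0, 0, 0.02],
    [0, 0, 0.01],
    [0, 0, 0],
  ],
  angular=[
    [0, 0, 0],
    [0, 0, 0],
    [0, 0, 0],
    [0, 0, 0],
    [0, 0, 0],
  ],
)

```text
clock: 5.4
position: [0.6243, -0.1398, 0.0089]
ee_rot: [-0.0, 0.984, -0.176, -0.002]
contact_force: [-0.4, 0.4, -0.3]
width: 0.0847
```

Request:
send_rows(
  delta_pos=[
    [0, 0, 0.01],
    [0, 0, 0.01],
    [0, 0, 0.005],
    [0, 0, 0],
    [0, 0, 0],
  ],
  angular=[
    [0, 0, 0],
    [0, 0, 0],
    [0, 0, 0],
    [0, 0, 0],
    [0, 0, 0],
  ],
)

```text
clock: 5.82
position: [0.6255, -0.1402, 0.0008]
ee_rot: [0.0, 0.984, -0.176, -0.0]
contact_force: [-0.1, -1.3, -0.5]
width: 0.0849
```

```bash
python3 -c "
from h import *
go(.6255,-.140,-.001,None)
cv2.imwrite('pics/e_wrist.png',manip.get_image('wrist'))
cv2.imwrite('pics/e_scene.png',manip.get_image('scene')[110:260,200:400].repeat(3,0).repeat(3,1))"
```

```text
t 5.82 pos [ 0.6255 -0.1402  0.0008] yaw -20.23 q6 1.4 w 84.9 tilt [-0.     -0.0001] F [-0.0872 -1.3129 -0.4822]
turn_z total/0.08: 0.0
after turn, shift in units of .4m: [-0.0003 -0.0006  0.0044] | max-speed rows 0.042893256331761026
```

View pics/e_wrist.png

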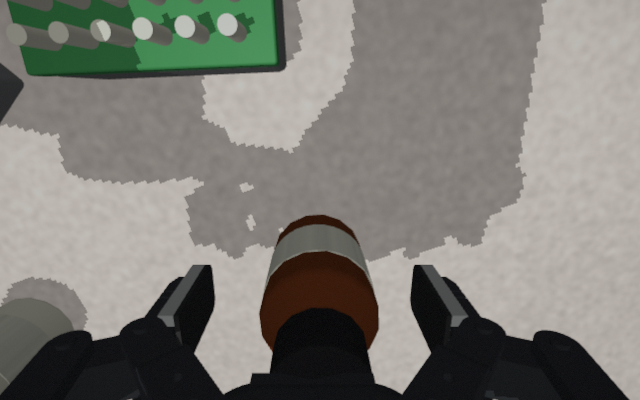

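View pics/e_scene.png

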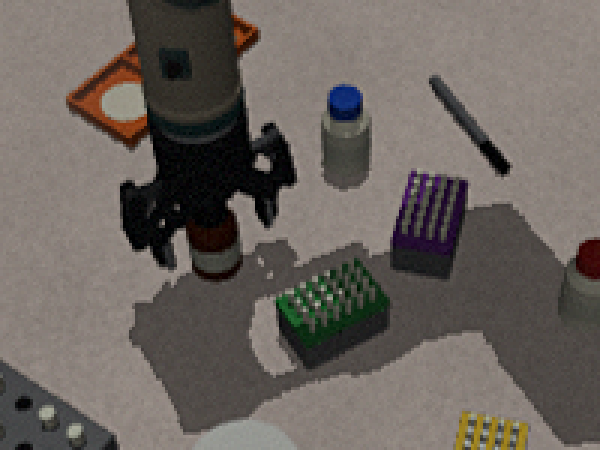

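Request:
send_rows(
  delta_pos=[
    [0, 0, 0],
    [0, 0, 0],
    [0, 0, 0],
    [0, 0, 0],
    [0, 0, 0],
  ],
  angular=[
    [0, 0, 0],
    [0, 0, 0],
    [0, 0, 0],
    [0, 0, 0],
    [0, 0, 0],
  ],
  hand=36,
  squeeze=30,
)

```text
clock: 6.33
position: [0.6259, -0.1404, 0.0012]
ee_rot: [0.0, 0.984, -0.176, 0.0]
contact_force: [0.1, 0.4, 1.3]
width: 0.0427
```

Request:
send_rows(
  delta_pos=[
    [0, 0, 0],
    [0, 0, 0],
    [0, 0, 0],
  ],
  angular=[
    [0, 0, 0],
    [0, 0, 0],
    [0, 0, 0],
  ],
)

```text
clock: 6.58
position: [0.6258, -0.1404, 0.0012]
ee_rot: [0.0, 0.984, -0.176, 0.0]
contact_force: [0.6, -0.5, 2.5]
width: 0.0434
```

Request:
send_rows(
  delta_pos=[
    [0, 0, -0.01],
    [0, 0, -0.02],
    [0, 0, -0.02],
    [0, 0, -0.03],
    [0, 0, -0.03],
  ],
  angular=[
    [0, 0, 0],
    [0, 0, 0],
    [0, 0, 0],
    [0, 0, 0],
    [0, 0, 0],
  ],
)

```text
clock: 7.0
position: [0.6254, -0.1402, 0.0458]
ee_rot: [0.0, 0.984, -0.176, -0.0]
contact_force: [-0.0, 0.2, -1.8]
width: 0.043
```

Request:
send_rows(
  delta_pos=[
    [0, 0, -0.05],
    [0, 0, -0.05],
    [0, 0, -0.05],
    [0, 0, -0.05],
    [0, 0, -0.03],
  ],
  angular=[
    [0, 0, 0],
    [0, 0, 0],
    [0, 0, 0],
    [0, 0, 0],
    [0, 0, 0],
  ],
)

```text
clock: 7.42
position: [0.6266, -0.1405, 0.1406]
ee_rot: [0.0, 0.984, -0.176, 0.002]
contact_force: [-0.0, 0.7, -1.0]
width: 0.0432
```

```bash
python3 -c "
from h import *
go(.4798,.3022,.13,None)
cv2.imwrite('pics/f_wrist.png',manip.get_image('wrist'))
cv2.imwrite('pics/f_scene.png',manip.get_image('scene')[60:260,200:400].repeat(3,0).repeat(3,1))"
```

```text
t 7.42 pos [ 0.6266 -0.1405  0.1406] yaw -20.22 q6 1.4 w 43.2 tilt [ 0.0042 -0.0015] F [-0.0103  0.7345 -0.9619]
turn_z total/0.08: 0.0
after turn, shift in units of .4m: [-0.7269 -0.9118  0.0265] | max-speed rows 11.215407812035993
```

View pics/f_wrist.png

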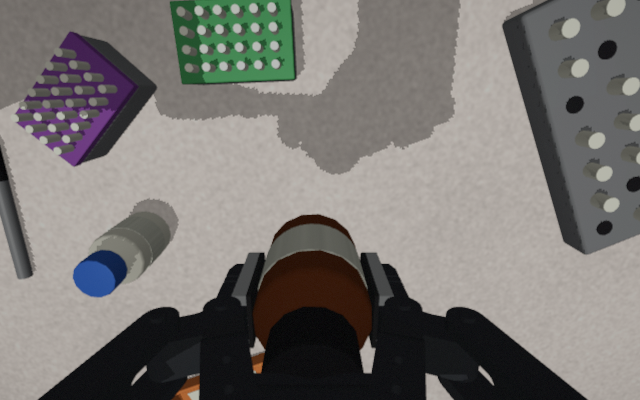

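View pics/f_scene.png

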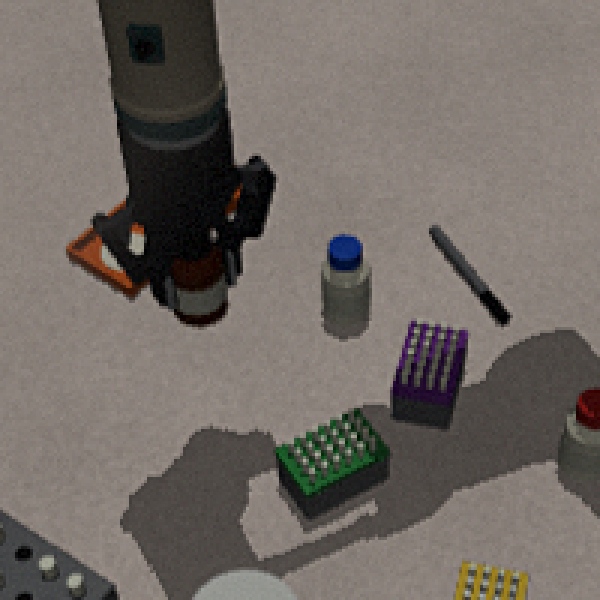

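Request:
send_rows(
  delta_pos=[
    [-0.015, -0.018, 0],
    [-0.035, -0.044, 0],
    [-0.05, -0.063, 0],
    [-0.05, -0.063, 0],
    [-0.05, -0.063, 0],
  ],
  angular=[
    [0, 0, 0],
    [0, 0, 0],
    [0, 0, 0],
    [0, 0, 0],
    [0, 0, 0],
  ],
)

```text
clock: 7.93
position: [0.583, -0.0166, 0.1352]
ee_rot: [-0.0, 0.984, -0.176, -0.002]
contact_force: [-0.4, 0.8, 0.2]
width: 0.0431
```

Request:
send_rows(
  delta_pos=[
    [-0.05, -0.063, 0],
    [-0.05, -0.063, 0],
    [-0.05, -0.063, 0],
    [-0.05, -0.063, 0],
    [-0.05, -0.063, 0],
  ],
  angular=[
    [0, 0, 0],
    [0, 0, 0],
    [0, 0, 0],
    [0, 0, 0],
    [0, 0, 0],
  ],
)

```text
clock: 8.35
position: [0.5324, 0.1362, 0.1354]
ee_rot: [0.0, 0.984, -0.176, -0.002]
contact_force: [0.5, -1.0, -0.6]
width: 0.0431
```

Request:
send_rows(
  delta_pos=[
    [-0.05, -0.063, 0],
    [-0.05, -0.063, 0],
    [-0.05, -0.063, 0],
    [-0.05, -0.063, 0],
    [-0.035, -0.044, 0],
  ],
  angular=[
    [0, 0, 0],
    [0, 0, 0],
    [0, 0, 0],
    [0, 0, 0],
    [0, 0, 0],
  ],
)

```text
clock: 8.77
position: [0.4846, 0.2804, 0.1354]
ee_rot: [0.0, 0.985, -0.175, -0.002]
contact_force: [-0.2, 0.1, -0.4]
width: 0.0431
```

Request:
send_rows(
  delta_pos=[
    [-0.02, -0.025, 0],
    [-0.01, -0.012, 0],
    [0, 0, 0],
    [0, 0, 0],
  ],
  angular=[
    [0, 0, 0],
    [0, 0, 0],
    [0, 0, 0],
    [0, 0, 0],
  ],
)

```text
clock: 9.1
position: [0.4813, 0.2952, 0.1363]
ee_rot: [0.001, 0.984, -0.175, -0.0]
contact_force: [-0.2, -0.3, -0.0]
width: 0.0431
```

```bash
python3 -c "
from h import *
go(.4798,.3022,.03,None)
im=manip.get_image('wrist');c=manip.calibration('wrist')
ctr=np.array([.5335,.3078]);a=np.radians(5.9);R=np.array([[np.cos(a),-np.sin(a)],[np.sin(a),np.cos(a)]])
w=np.array([[-92,-42],[92,-42],[92,42],[-92,42]])/1000@R.T+ctr
cv2.polylines(im,[proj(c,np.c_[w,[.015]*4]).astype(np.int32)],True,(0,255,255))
cv2.imwrite('pics/g_wrist.png',im)
"
```

```text
t 9.1 pos [0.4813 0.2952 0.1363] yaw -20.22 q6 44.7 w 43.1 tilt [-0.0007 -0.0015] F [-0.2245 -0.2759 -0.0297]
turn_z total/0.08: 0.0
after turn, shift in units of .4m: [-0.0096 -0.015   0.2657] | max-speed rows 2.5607153366197206
```

View pics/g_wrist.png

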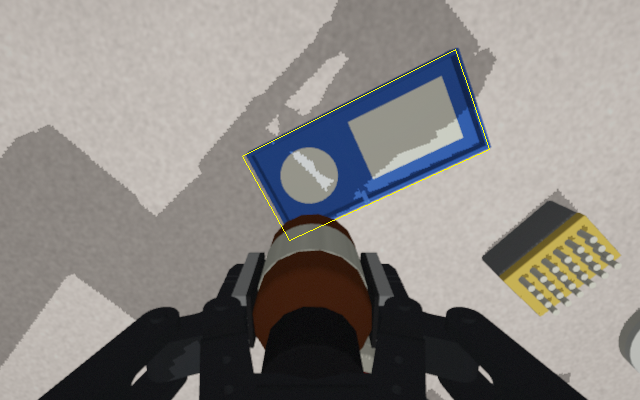

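Request:
send_rows(
  delta_pos=[
    [-0.01, -0.015, 0.03],
    [0, 0, 0.06],
    [0, 0, 0.06],
    [0, 0, 0.06],
    [0, 0, 0.04],
  ],
  angular=[
    [0, 0, 0],
    [0, 0, 0],
    [0, 0, 0],
    [0, 0, 0],
    [0, 0, 0],
  ],
)

```text
clock: 9.57
position: [0.4794, 0.301, 0.0348]
ee_rot: [0.001, 0.984, -0.177, -0.001]
contact_force: [-0.4, -0.6, -0.8]
width: 0.0433
```

Request:
send_rows(
  delta_pos=[
    [0, 0, 0.02],
    [0, 0, 0.01],
    [0, 0, 0.01],
    [0, 0, 0],
    [0, 0, 0],
  ],
  angular=[
    [0, 0, 0],
    [0, 0, 0],
    [0, 0, 0],
    [0, 0, 0],
    [0, 0, 0],
  ],
)

```text
clock: 9.98
position: [0.4806, 0.3031, 0.0216]
ee_rot: [-0.0, 0.984, -0.176, 0.001]
contact_force: [-0.5, -0.3, -0.9]
width: 0.0431
```

```bash
python3 -c "
from h import *
go(.4798,.3022,.006,None)
"
```

```text
t 9.98 pos [0.4806 0.3031 0.0216] yaw -20.25 q6 45.5 w 43.1 tilt [0.0016 0.0006] F [-0.4508 -0.3012 -0.909 ]
turn_z total/0.08: 0.0
after turn, shift in units of .4m: [-0.0011  0.0029  0.039 ] | max-speed rows 0.37588434654186637
```

Request:
send_rows(
  delta_pos=[
    [-0.001, 0.003, 0.01],
    [0, 0, 0.01],
    [0, 0, 0.01],
    [0, 0, 0.006],
    [0, 0, 0],
  ],
  angular=[
    [0, 0, 0],
    [0, 0, 0],
    [0, 0, 0],
    [0, 0, 0],
    [0, 0, 0],
  ],
)

```text
clock: 10.4
position: [0.4785, 0.3019, 0.0057]
ee_rot: [0.0, 0.984, -0.176, -0.001]
contact_force: [0.2, 0.3, -0.5]
width: 0.0429
```

Request:
send_rows(
  delta_pos=[
    [0, 0, 0.003],
    [0, 0, 0.001],
    [0, 0, 0],
    [0, 0, 0],
  ],
  angular=[
    [0, 0, 0],
    [0, 0, 0],
    [0, 0, 0],
    [0, 0, 0],
  ],
)

```text
clock: 10.73
position: [0.479, 0.3022, 0.0052]
ee_rot: [-0.0, 0.984, -0.176, 0.0]
contact_force: [-2.2, 0.0, 2.9]
width: 0.0431
```

Request:
send_rows(
  delta_pos=[
    [0, 0, 0],
    [0, 0, 0],
    [0, 0, 0],
  ],
  angular=[
    [0, 0, 0],
    [0, 0, 0],
    [0, 0, 0],
  ],
  hand=50,
)

```text
clock: 10.98
position: [0.4792, 0.3022, 0.0046]
ee_rot: [-0.0, 0.984, -0.176, 0.0]
contact_force: [0.0, 0.5, 0.0]
width: 0.0501
```

Request:
send_rows(
  delta_pos=[
    [0, 0, 0],
    [0, 0, 0],
    [0, 0, 0],
    [0, 0, 0],
  ],
  angular=[
    [0, 0, 0],
    [0, 0, 0],
    [0, 0, 0],
    [0, 0, 0],
  ],
  hand=85,
)

```text
clock: 11.32
position: [0.479, 0.3021, 0.0047]
ee_rot: [0.0, 0.984, -0.176, 0.0]
contact_force: [-1.0, 0.1, 0.2]
width: 0.0849
```

Request:
send_rows(
  delta_pos=[
    [0, 0, -0.02],
    [0, 0, -0.04],
    [0, 0, -0.06],
    [0, 0, -0.08],
    [0, 0, -0.08],
  ],
  angular=[
    [0, 0, 0],
    [0, 0, 0],
    [0, 0, 0],
    [0, 0, 0],
    [0, 0, 0],
  ],
)

```text
clock: 11.73
position: [0.4784, 0.3018, 0.118]
ee_rot: [0.0, 0.984, -0.176, -0.001]
contact_force: [0.2, -0.0, 0.2]
width: 0.0851
```

```bash
python3 -c "
from h import *
go(.4883,-.0142,.11,26.6+90)
cv2.imwrite('pics/i_wrist.png',manip.get_image('wrist'))
im=manip.get_image('scene');cv2.imwrite('pics/i_scene.png',im[150:350,280:500].repeat(3,0).repeat(3,1));cv2.imwrite('pics/i_scene_full.png',im)
"
```

```text
t 11.73 pos [0.4784 0.3018 0.118 ] yaw -20.23 q6 45.4 w 85.1 tilt [-0.0013 -0.0007] F [ 0.1657 -0.0277  0.184 ]
turn_z total/0.08: 9.419
after turn, shift in units of .4m: [0.7175 0.3316 0.0199] | max-speed rows 7.60245394408605
```

View pics/i_wrist.png

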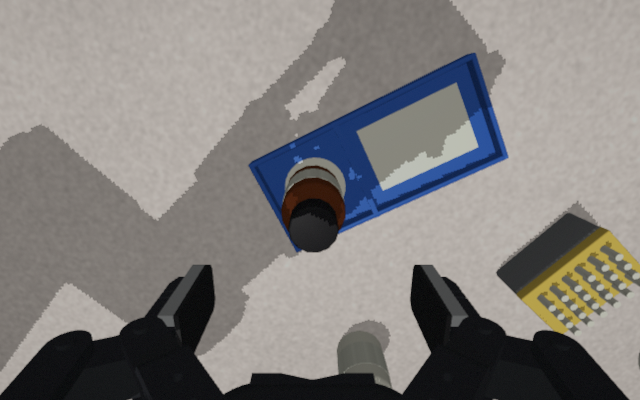

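View pics/i_scene.png

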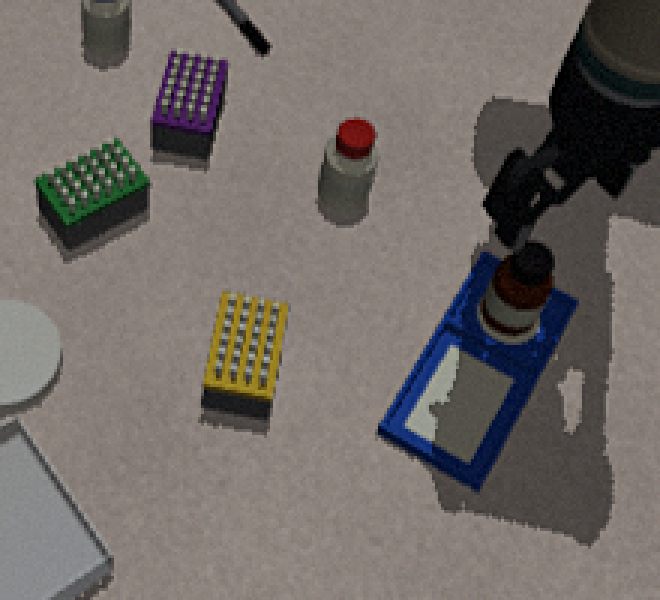

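Request:
send_rows(
  delta_pos=[
    [0, 0, 0],
    [0, 0, 0],
    [0, 0, 0],
    [0, 0, 0],
    [0, 0, 0],
  ],
  angular=[
    [0, 0, 0.94],
    [0, 0, 0.94],
    [0, 0, 0.94],
    [0, 0, 0.94],
    [0, 0, 0.94],
  ],
)

```text
clock: 12.25
position: [0.4786, 0.3019, 0.1166]
ee_rot: [0.0, 0.934, -0.358, -0.0]
contact_force: [-0.1, 0.6, -0.9]
width: 0.0847
```

Request:
send_rows(
  delta_pos=[
    [0, 0, 0],
    [0, 0, 0],
    [0, 0, 0],
    [0, 0, 0],
    [0, 0, 0],
  ],
  angular=[
    [0, 0, 0.94],
    [0, 0, 0.94],
    [0, 0, 0.94],
    [0, 0, 0.94],
    [0, 0, 0.95],
  ],
)

```text
clock: 12.67
position: [0.4786, 0.3019, 0.1165]
ee_rot: [0.0, 0.85, -0.527, -0.0]
contact_force: [-0.1, -0.0, -0.4]
width: 0.0852
```

Request:
send_rows(
  delta_pos=[
    [0.08, 0.037, 0],
    [0.08, 0.037, 0],
    [0.08, 0.037, 0],
    [0.08, 0.037, 0],
    [0.08, 0.037, 0],
  ],
  angular=[
    [0, 0, 0],
    [0, 0, 0],
    [0, 0, 0],
    [0, 0, 0],
    [0, 0, 0],
  ],
)

```text
clock: 13.08
position: [0.484, 0.1245, 0.1167]
ee_rot: [0.0, 0.851, -0.525, -0.0]
contact_force: [0.3, 0.1, -0.2]
width: 0.0849
```

Request:
send_rows(
  delta_pos=[
    [0.08, 0.037, 0],
    [0.08, 0.037, 0],
    [0.08, 0.037, 0],
    [0.076, 0.035, 0],
    [0, 0, 0],
  ],
  angular=[
    [0, 0, 0],
    [0, 0, 0],
    [0, 0, 0],
    [0, 0, 0],
    [0, 0, 0],
  ],
)

```text
clock: 13.5
position: [0.4895, -0.0187, 0.1169]
ee_rot: [0.001, 0.85, -0.527, 0.001]
contact_force: [0.7, -0.1, -0.5]
width: 0.0854
```

Request:
send_rows(
  delta_pos=[
    [0, 0, 0],
    [0, 0, 0],
  ],
  angular=[
    [0, 0, 0],
    [0, 0, 0],
  ],
)

```text
clock: 13.67
position: [0.4887, -0.0129, 0.1166]
ee_rot: [-0.0, 0.851, -0.526, -0.0]
contact_force: [0.4, -0.1, -1.0]
width: 0.0849
```

```bash
cat >> h.py <<'E'
def box(im,c,ctr,ang,L,W,z):
    a=np.radians(ang);R=np.array([[np.cos(a),-np.sin(a)],[np.sin(a),np.cos(a)]])
    w=np.array([[-L,-W],[L,-W],[L,W],[-L,W]])/2@R.T+ctr
    cv2.polylines(im,[proj(c,np.c_[w,[z]*4]).astype(np.int32)],True,(0,255,255))
E
python3 -c "
from h import *
go(.4883,-.0142,.0,26.6+90)
c=manip.calibration('wrist');im=manip.get_image('wrist')
for a,ce,m in blobs(im,'purple',200):
    ys,xs=np.nonzero(m);w=ray(c,np.c_[xs,ys],.044)[:,:2];print(a,cv2.minAreaRect((w*1000).astype(np.float32)))
box(im,c,[.4883,-.0142],26.6,.08,.052,.044)
cv2.imwrite('pics/j_wrist.png',im)
"
```

```text
t 13.67 pos [ 0.4887 -0.0129  0.1166] yaw -63.41 q6 53.7 w 84.9 tilt [-0.0007  0.0008] F [ 0.4475 -0.1497 -1.0404]
turn_z total/0.08: -0.002
after turn, shift in units of .4m: [0.0025 0.0023 0.2915] | max-speed rows 2.803375885569609
5402 ((491.6268005371094, -14.282512664794922), (80.12077331542969, 51.245765686035156), 26.516355514526367)
```

View pics/j_wrist.png

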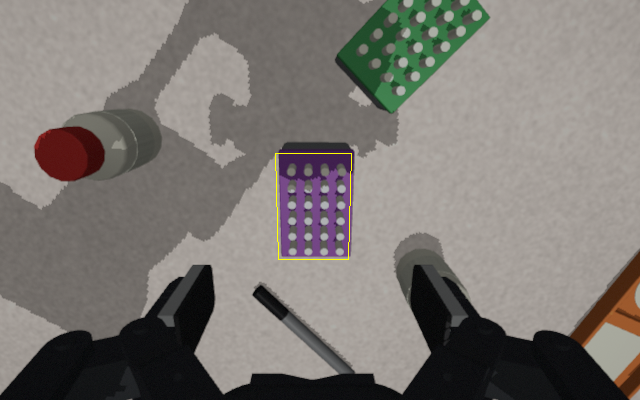

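Request:
send_rows(
  delta_pos=[
    [0.003, 0.001, 0.05],
    [0, 0, 0.06],
    [0, 0, 0.06],
    [0, 0, 0.05],
    [0, 0, 0.04],
  ],
  angular=[
    [0, 0, 0],
    [0, 0, 0],
    [0, 0, 0],
    [0, 0, 0],
    [0, 0, 0],
  ],
)

```text
clock: 14.13
position: [0.4883, -0.0126, 0.0113]
ee_rot: [0.0, 0.852, -0.524, -0.001]
contact_force: [-0.9, 0.5, -0.7]
width: 0.0853
```

Request:
send_rows(
  delta_pos=[
    [0, 0, 0.02],
    [0, 0, 0.012],
    [0, 0, 0.008],
    [0, 0, 0],
    [0, 0, 0],
  ],
  angular=[
    [0, 0, 0],
    [0, 0, 0],
    [0, 0, 0],
    [0, 0, 0],
    [0, 0, 0],
  ],
)

```text
clock: 14.55
position: [0.49, -0.0143, -0.0026]
ee_rot: [-0.0, 0.851, -0.525, 0.001]
contact_force: [-0.5, 0.3, 0.1]
width: 0.085
```

Request:
send_rows(
  delta_pos=[
    [0, 0, 0],
    [0, 0, 0],
    [0, 0, 0],
    [0, 0, 0],
    [0, 0, 0],
  ],
  angular=[
    [0, 0, 0],
    [0, 0, 0],
    [0, 0, 0],
    [0, 0, 0],
    [0, 0, 0],
  ],
  hand=44,
  squeeze=30,
)

```text
clock: 14.97
position: [0.4899, -0.0147, -0.0025]
ee_rot: [-0.0, 0.851, -0.525, 0.001]
contact_force: [-1.0, 0.4, 5.0]
width: 0.0517
```

Request:
send_rows(
  delta_pos=[
    [0, 0, 0],
    [0, 0, 0],
    [0, 0, 0],
  ],
  angular=[
    [0, 0, 0],
    [0, 0, 0],
    [0, 0, 0],
  ],
)

```text
clock: 15.22
position: [0.4899, -0.0147, -0.0025]
ee_rot: [-0.0, 0.851, -0.525, 0.001]
contact_force: [-0.0, 0.1, 5.7]
width: 0.0515
```

```bash
python3 -c "
from h import *
go(.4883,-.0142,.12,None)
cv2.imwrite('pics/k_wrist.png',manip.get_image('wrist'))
"
```

```text
t 15.22 pos [ 0.4899 -0.0147 -0.0025] yaw -63.37 q6 53.5 w 51.5 tilt [ 0.0014 -0.0003] F [-0.0127  0.0993  5.6615]
turn_z total/0.08: 0.0
after turn, shift in units of .4m: [-0.0029  0.003  -0.3063] | max-speed rows 2.9452623260902375
```

View pics/k_wrist.png

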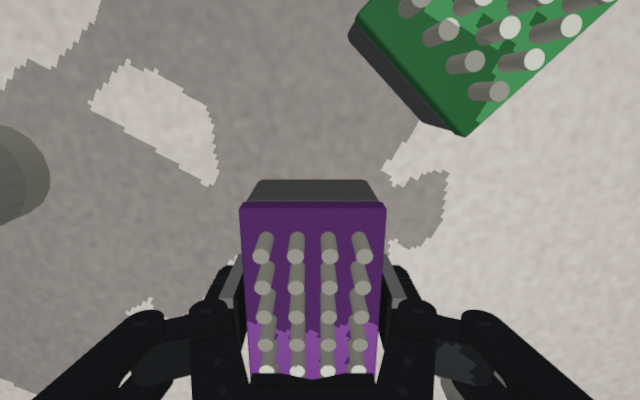

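Request:
send_rows(
  delta_pos=[
    [0, 0, -0.01],
    [0, 0, -0.02],
    [0, 0, -0.03],
    [0, 0, -0.05],
    [0, 0, -0.05],
  ],
  angular=[
    [0, 0, 0],
    [0, 0, 0],
    [0, 0, 0],
    [0, 0, 0],
    [0, 0, 0],
  ],
)

```text
clock: 15.68
position: [0.4883, -0.0144, 0.0612]
ee_rot: [0.0, 0.851, -0.525, -0.001]
contact_force: [1.3, -0.1, -1.9]
width: 0.0516
```

Request:
send_rows(
  delta_pos=[
    [0, 0, -0.05],
    [0, 0, -0.05],
    [0, 0, -0.03],
    [0, 0, -0.02],
    [0, 0, 0],
  ],
  angular=[
    [0, 0, 0],
    [0, 0, 0],
    [0, 0, 0],
    [0, 0, 0],
    [0, 0, 0],
  ],
)

```text
clock: 16.1
position: [0.4903, -0.0147, 0.1226]
ee_rot: [-0.001, 0.851, -0.525, 0.002]
contact_force: [-0.4, -0.1, -1.8]
width: 0.0515
```

Request:
send_rows(
  delta_pos=[
    [0, 0, 0],
    [0, 0, 0],
    [0, 0, 0],
    [0, 0, 0],
    [0, 0, 0],
  ],
  angular=[
    [0, 0, 0.6],
    [0, 0, 1],
    [0, 0, 1],
    [0, 0, 1],
    [0, 0, 0.92],
  ],
)

```text
clock: 16.52
position: [0.4882, -0.0143, 0.1196]
ee_rot: [0.001, 0.741, -0.671, -0.001]
contact_force: [1.1, 0.1, -1.7]
width: 0.0512
```

```bash
python3 -c "
from h import *
go(.5693,.3115,.12,95.9)
cv2.imwrite('pics/l_wrist.png',manip.get_image('wrist'))
"
```

```text
t 16.52 pos [ 0.4882 -0.0143  0.1196] yaw -84.3 q6 74.5 w 51.2 tilt [-0.0026  0.0004] F [ 1.0756  0.1103 -1.7317]
turn_z total/0.08: -0.043
after turn, shift in units of .4m: [-0.7894 -0.2853 -0.0009] | max-speed rows 8.07136118624817
```

View pics/l_wrist.png

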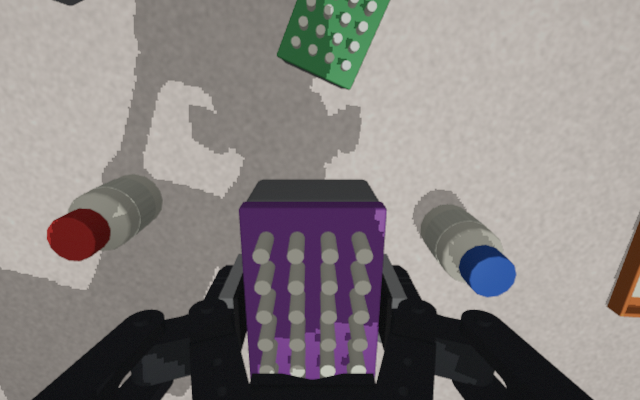

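Request:
send_rows(
  delta_pos=[
    [-0.02, -0.007, 0],
    [-0.05, -0.018, 0],
    [-0.07, -0.025, 0],
    [-0.07, -0.025, 0],
    [-0.07, -0.025, 0],
  ],
  angular=[
    [0, 0, 0],
    [0, 0, 0],
    [0, 0, 0],
    [0, 0, 0],
    [0, 0, 0],
  ],
)

```text
clock: 16.98
position: [0.5172, 0.1027, 0.1202]
ee_rot: [0.0, 0.743, -0.669, -0.0]
contact_force: [0.8, -1.6, -1.6]
width: 0.0518
```

Request:
send_rows(
  delta_pos=[
    [-0.07, -0.025, 0],
    [-0.07, -0.025, 0],
    [-0.07, -0.025, 0],
    [-0.07, -0.026, 0],
    [-0.07, -0.026, 0],
  ],
  angular=[
    [0, 0, 0],
    [0, 0, 0],
    [0, 0, 0],
    [0, 0, 0],
    [0, 0, 0],
  ],
)

```text
clock: 17.4
position: [0.553, 0.2476, 0.12]
ee_rot: [0.001, 0.744, -0.669, -0.0]
contact_force: [1.6, -1.4, -1.5]
width: 0.0513
```

Request:
send_rows(
  delta_pos=[
    [-0.07, -0.025, 0],
    [-0.05, -0.018, 0],
    [-0.03, -0.012, 0],
    [-0.01, -0.004, 0],
    [0, 0, 0],
  ],
  angular=[
    [0, 0, 0],
    [0, 0, 0],
    [0, 0, 0],
    [0, 0, 0],
    [0, 0, 0],
  ],
)

```text
clock: 17.82
position: [0.5701, 0.3122, 0.12]
ee_rot: [0.001, 0.743, -0.669, -0.0]
contact_force: [-0.3, -0.0, -0.9]
width: 0.0512
```

Request:
send_rows(
  delta_pos=[
    [0, 0, 0],
    [0, 0, 0],
    [0, 0, 0],
  ],
  angular=[
    [0, 0, 0],
    [0, 0, 0],
    [0, 0, 0],
  ],
)

```text
clock: 18.07
position: [0.5702, 0.3103, 0.1209]
ee_rot: [0.0, 0.742, -0.67, 0.0]
contact_force: [1.0, -0.9, -0.8]
width: 0.0512
```

```bash
python3 -c "
from h import *
go(.5693,.3115,.03,95.9)
c=manip.calibration('wrist');im=manip.get_image('wrist');box(im,c,[.5335,.3078],5.9,.184,.084,.015)
cv2.imwrite('pics/m_wrist.png',im)
"
```

```text
t 18.07 pos [0.5702 0.3103 0.1209] yaw -84.14 q6 106.6 w 51.2 tilt [-0.0003 -0.0006] F [ 1.0198 -0.9469 -0.8284]
turn_z total/0.08: -0.009
after turn, shift in units of .4m: [-0.0033  0.002   0.2273] | max-speed rows 2.1855500058235804
```

View pics/m_wrist.png

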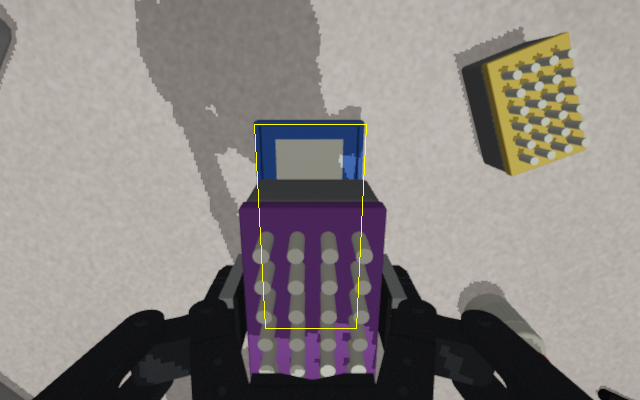

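Request:
send_rows(
  delta_pos=[
    [-0.003, 0, 0.03],
    [0, 0, 0.05],
    [0, 0, 0.06],
    [0, 0, 0.05],
    [0, 0, 0.03],
  ],
  angular=[
    [0, 0, 0],
    [0, 0, 0],
    [0, 0, 0],
    [0, 0, 0],
    [0, 0, 0],
  ],
)

```text
clock: 18.53
position: [0.5685, 0.3116, 0.0297]
ee_rot: [0.002, 0.743, -0.67, -0.001]
contact_force: [0.1, -0.2, -1.7]
width: 0.0514
```

Request:
send_rows(
  delta_pos=[
    [0, 0, 0.02],
    [0, 0, 0.01],
    [0, 0, 0],
    [0, 0, 0],
  ],
  angular=[
    [0, 0, 0],
    [0, 0, 0],
    [0, 0, 0],
    [0, 0, 0],
  ],
)

```text
clock: 18.87
position: [0.571, 0.313, 0.0214]
ee_rot: [-0.001, 0.743, -0.67, 0.0]
contact_force: [0.1, 0.3, -0.4]
width: 0.0513
```

```bash
python3 -c "
from h import *
go(.5693,.3115,.0015,95.9)
cv2.imwrite('pics/n_wrist.png',manip.get_image('wrist'))
"
```

```text
t 18.87 pos [0.571  0.313  0.0214] yaw -84.08 q6 106.7 w 51.3 tilt [0.0014 0.0005] F [ 0.1191  0.3183 -0.3767]
turn_z total/0.08: 0.004
after turn, shift in units of .4m: [0.0034 0.0047 0.0499] | max-speed rows 0.482570487848377
```

View pics/n_wrist.png

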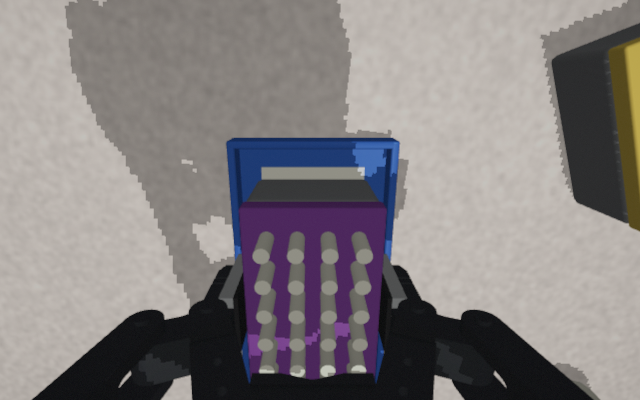

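Request:
send_rows(
  delta_pos=[
    [0.002, 0.002, 0.015],
    [0, 0, 0.012],
    [0, 0, 0.01],
    [0, 0, 0.006],
    [0, 0, 0],
  ],
  angular=[
    [0, 0, 0],
    [0, 0, 0],
    [0, 0, 0],
    [0, 0, 0],
    [0, 0, 0],
  ],
)

```text
clock: 19.33
position: [0.569, 0.3117, 0.0027]
ee_rot: [0.001, 0.743, -0.67, -0.0]
contact_force: [0.1, -0.3, -1.2]
width: 0.0514
```

Request:
send_rows(
  delta_pos=[
    [0, 0, 0.003],
    [0, 0, 0.002],
    [0, 0, 0.002],
    [0, 0, 0],
    [0, 0, 0],
  ],
  angular=[
    [0, 0, 0],
    [0, 0, 0],
    [0, 0, 0],
    [0, 0, 0],
    [0, 0, 0],
  ],
)

```text
clock: 19.75
position: [0.5697, 0.312, 0.0015]
ee_rot: [-0.0, 0.743, -0.67, 0.0]
contact_force: [-2.2, 0.6, 4.3]
width: 0.0516
```

Request:
send_rows(
  delta_pos=[
    [0, 0, 0],
    [0, 0, 0],
    [0, 0, 0],
  ],
  angular=[
    [0, 0, 0],
    [0, 0, 0],
    [0, 0, 0],
  ],
  hand=58,
)

```text
clock: 20.0
position: [0.5697, 0.312, 0.0006]
ee_rot: [-0.0, 0.743, -0.67, 0.0]
contact_force: [-0.3, -0.5, -0.2]
width: 0.0582
```

Request:
send_rows(
  delta_pos=[
    [0, 0, 0],
    [0, 0, 0],
    [0, 0, 0],
    [0, 0, 0],
  ],
  angular=[
    [0, 0, 0],
    [0, 0, 0],
    [0, 0, 0],
    [0, 0, 0],
  ],
  hand=85,
)

```text
clock: 20.33
position: [0.5696, 0.3119, 0.0006]
ee_rot: [0.0, 0.743, -0.67, 0.0]
contact_force: [0.6, -0.5, -0.5]
width: 0.0852
```

Request:
send_rows(
  delta_pos=[
    [0, 0, -0.02],
    [0, 0, -0.04],
    [0, 0, -0.07],
    [0, 0, -0.08],
    [0, 0, -0.09],
  ],
  angular=[
    [0, 0, 0],
    [0, 0, 0],
    [0, 0, 0],
    [0, 0, 0],
    [0, 0, 0],
  ],
)

```text
clock: 20.75
position: [0.5686, 0.3115, 0.1213]
ee_rot: [0.001, 0.743, -0.67, -0.001]
contact_force: [1.1, -0.2, 0.5]
width: 0.0849
```

```bash
python3 -c "
from h import *
go(.4636,.1335,.12,-60)
im=manip.get_image('scene');cv2.imwrite('pics/o_scene.png',im[150:350,280:500].repeat(3,0).repeat(3,1))
"
```

```text
t 20.75 pos [0.5686 0.3115 0.1213] yaw -84.08 q6 106.7 w 84.9 tilt [-0.0025 -0.0011] F [ 1.1118 -0.2125  0.4641]
turn_z total/0.08: -5.253
after turn, shift in units of .4m: [0.2541 0.4499 0.0033] | max-speed rows 4.968114330277565
```

View pics/o_scene.png

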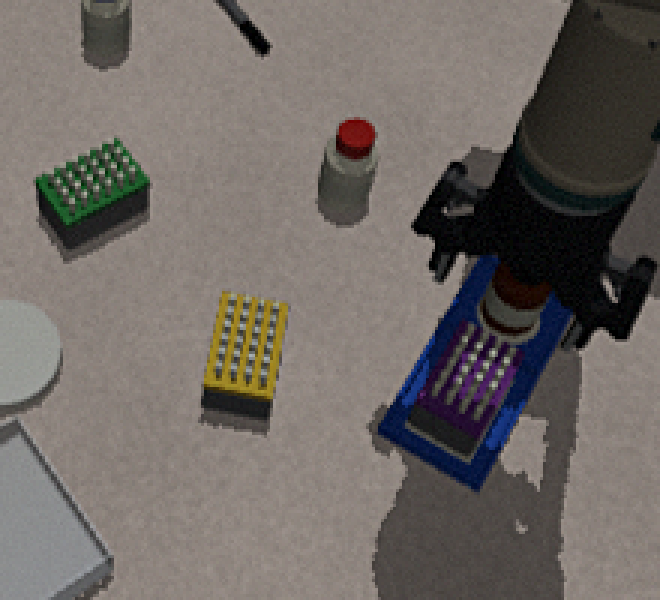

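Request:
send_rows(
  delta_pos=[
    [0.07, 0.051, 0],
    [0.07, 0.051, 0],
    [0.07, 0.051, 0],
    [0.07, 0.051, 0],
    [0.07, 0.051, 0],
  ],
  angular=[
    [0, 0, 0],
    [0, 0, 0],
    [0, 0, 0],
    [0, 0, 0],
    [0, 0, 0],
  ],
)

```text
clock: 21.22
position: [0.4817, 0.161, 0.1213]
ee_rot: [-0.0, 0.743, -0.669, 0.0]
contact_force: [-0.2, -0.5, 0.7]
width: 0.085
```

Request:
send_rows(
  delta_pos=[
    [0.046, 0.036, 0],
    [0.02, 0.016, 0],
    [0, 0, 0],
    [0, 0, 0],
    [0, 0, 0],
  ],
  angular=[
    [0, 0, 0],
    [0, 0, 0],
    [0, 0, 0],
    [0, 0, 0],
    [0, 0, 0],
  ],
)

```text
clock: 21.63
position: [0.4662, 0.1347, 0.1212]
ee_rot: [-0.001, 0.743, -0.67, 0.0]
contact_force: [0.1, -1.4, 0.0]
width: 0.085
```

```bash
python3 -c "
from h import *
go(.4636,.1335,.0,None)
c=manip.calibration('wrist');im=manip.get_image('wrist')
for a,ce,m in blobs(im,'red',100): print(a,ce,ray(c,ce,.085))
print(proj(c,[.4636,.1335,.085]))
cv2.imwrite('pics/p_wrist.png',im)
"
```

```text
t 21.63 pos [0.4662 0.1347 0.1212] yaw -84.06 q6 91.9 w 85.0 tilt [0.0021 0.0009] F [ 0.0752 -1.4197  0.0433]
turn_z total/0.08: 0.0
after turn, shift in units of .4m: [0.0024 0.0067 0.3031] | max-speed rows 2.9148983356264018
1940 [314.4144 223.5479] [[0.4688 0.1339 0.085 ]]
[[314.1691 231.5168]]
```

View pics/p_wrist.png

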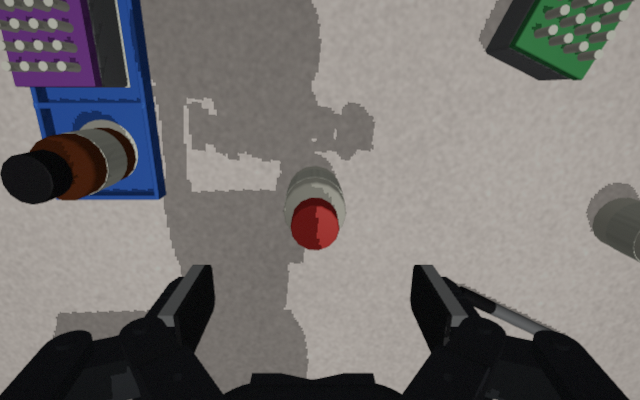

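Request:
send_rows(
  delta_pos=[
    [0.002, 0.002, 0.04],
    [0, 0, 0.06],
    [0, 0, 0.06],
    [0, 0, 0.05],
    [0, 0, 0.04],
  ],
  angular=[
    [0, 0, 0],
    [0, 0, 0],
    [0, 0, 0],
    [0, 0, 0],
    [0, 0, 0],
  ],
)

```text
clock: 22.1
position: [0.4641, 0.1339, 0.019]
ee_rot: [0.0, 0.743, -0.669, -0.0]
contact_force: [0.3, 0.1, 1.0]
width: 0.0849
```

Request:
send_rows(
  delta_pos=[
    [0, 0, 0.025],
    [0, 0, 0.015],
    [0, 0, 0.011],
    [0, 0, 0],
    [0, 0, 0],
  ],
  angular=[
    [0, 0, 0],
    [0, 0, 0],
    [0, 0, 0],
    [0, 0, 0],
    [0, 0, 0],
  ],
)

```text
clock: 22.52
position: [0.4645, 0.1333, 0.0006]
ee_rot: [-0.0, 0.743, -0.669, 0.0]
contact_force: [0.0, 0.6, -0.8]
width: 0.085
```

Request:
send_rows(
  delta_pos=[
    [0, 0, 0],
    [0, 0, 0],
    [0, 0, 0],
    [0, 0, 0],
    [0, 0, 0],
  ],
  angular=[
    [0, 0, 0],
    [0, 0, 0],
    [0, 0, 0],
    [0, 0, 0],
    [0, 0, 0],
  ],
  hand=36,
  squeeze=30,
)

```text
clock: 22.93
position: [0.4643, 0.1329, 0.0011]
ee_rot: [-0.0, 0.743, -0.67, 0.0]
contact_force: [-0.0, 0.6, 4.3]
width: 0.0434
```

Request:
send_rows(
  delta_pos=[
    [0, 0, 0],
    [0, 0, 0],
    [0, 0, 0],
  ],
  angular=[
    [0, 0, 0],
    [0, 0, 0],
    [0, 0, 0],
  ],
)

```text
clock: 23.18
position: [0.4643, 0.1329, 0.0011]
ee_rot: [-0.0, 0.743, -0.67, 0.0]
contact_force: [-0.0, 0.9, 6.6]
width: 0.0434
```

```bash
python3 -c "
from h import *
go(.4636,.1335,.13,None)
"
```

```text
t 23.18 pos [0.4643 0.1329 0.0011] yaw -84.08 q6 91.8 w 43.4 tilt [0.0012 0.0002] F [-0.0049  0.9023  6.5761]
turn_z total/0.08: 0.0
after turn, shift in units of .4m: [-0.0016  0.0017 -0.3223] | max-speed rows 3.099468821830035
```

Request:
send_rows(
  delta_pos=[
    [0, 0, -0.01],
    [0, 0, -0.02],
    [0, 0, -0.03],
    [0, 0, -0.05],
    [0, 0, -0.05],
  ],
  angular=[
    [0, 0, 0],
    [0, 0, 0],
    [0, 0, 0],
    [0, 0, 0],
    [0, 0, 0],
  ],
)

```text
clock: 23.6
position: [0.4631, 0.1327, 0.0649]
ee_rot: [0.001, 0.743, -0.67, -0.001]
contact_force: [-0.3, 0.1, -1.8]
width: 0.0435
```

Request:
send_rows(
  delta_pos=[
    [0, 0, -0.05],
    [0, 0, -0.05],
    [0, 0, -0.04],
    [0, 0, -0.03],
    [0, 0, -0.01],
  ],
  angular=[
    [0, 0, 0],
    [0, 0, 0],
    [0, 0, 0],
    [0, 0, 0],
    [0, 0, 0],
  ],
)

```text
clock: 24.02
position: [0.4651, 0.133, 0.1387]
ee_rot: [-0.002, 0.743, -0.67, 0.001]
contact_force: [0.2, -0.1, -0.2]
width: 0.0436
```

```bash
python3 -c "
from h import *
go(.5464,-.3367,.135,None)
cv2.imwrite('pics/q_wrist.png',manip.get_image('wrist'))
"
```

```text
t 24.02 pos [0.4651 0.133  0.1387] yaw -84.08 q6 91.8 w 43.6 tilt [0.0041 0.0004] F [ 0.2466 -0.0683 -0.1748]
turn_z total/0.08: 0.0
after turn, shift in units of .4m: [ 1.1889 -0.0811  0.0093] | max-speed rows 11.458826056284463
```

View pics/q_wrist.png

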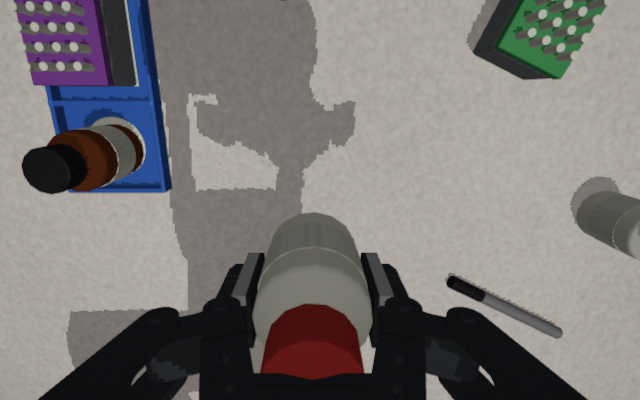

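Request:
send_rows(
  delta_pos=[
    [0.03, -0.002, 0],
    [0.06, -0.004, 0],
    [0.08, -0.005, 0],
    [0.08, -0.006, 0],
    [0.08, -0.006, 0],
  ],
  angular=[
    [0, 0, 0],
    [0, 0, 0],
    [0, 0, 0],
    [0, 0, 0],
    [0, 0, 0],
  ],
)

```text
clock: 24.48
position: [0.4859, 0.0015, 0.1355]
ee_rot: [0.001, 0.743, -0.669, -0.001]
contact_force: [0.0, 0.3, -0.2]
width: 0.0434
```

Request:
send_rows(
  delta_pos=[
    [0.08, -0.006, 0],
    [0.08, -0.005, 0],
    [0.08, -0.005, 0],
    [0.08, -0.005, 0],
    [0.08, -0.005, 0],
  ],
  angular=[
    [0, 0, 0],
    [0, 0, 0],
    [0, 0, 0],
    [0, 0, 0],
    [0, 0, 0],
  ],
)

```text
clock: 24.9
position: [0.5127, -0.1569, 0.1353]
ee_rot: [0.0, 0.743, -0.67, -0.001]
contact_force: [0.4, 0.1, -0.9]
width: 0.0433
```

Request:
send_rows(
  delta_pos=[
    [0.08, -0.006, 0],
    [0.08, -0.005, 0],
    [0.08, -0.005, 0],
    [0.08, -0.006, 0],
    [0.07, -0.005, 0],
  ],
  angular=[
    [0, 0, 0],
    [0, 0, 0],
    [0, 0, 0],
    [0, 0, 0],
    [0, 0, 0],
  ],
)

```text
clock: 25.32
position: [0.5399, -0.3114, 0.135]
ee_rot: [0.0, 0.742, -0.67, -0.001]
contact_force: [0.5, 0.2, -1.2]
width: 0.0434
```

Request:
send_rows(
  delta_pos=[
    [0.045, -0.003, 0],
    [0.02, -0.002, 0],
    [0, 0, 0],
    [0, 0, 0],
    [0, 0, 0],
  ],
  angular=[
    [0, 0, 0],
    [0, 0, 0],
    [0, 0, 0],
    [0, 0, 0],
    [0, 0, 0],
  ],
)

```text
clock: 25.73
position: [0.5445, -0.3334, 0.1359]
ee_rot: [-0.0, 0.743, -0.669, -0.001]
contact_force: [0.2, -0.4, -1.6]
width: 0.0433
```

```bash
python3 -c "
from h import *
go(.5464,-.3367,.021,None)
c=manip.calibration('wrist');im=manip.get_image('wrist');box(im,c,[.4924,-.3390],2.4,.184,.084,.015)
cv2.imwrite('pics/r_wrist.png',im)
"
```

```text
t 25.73 pos [ 0.5445 -0.3334  0.1359] yaw -84.03 q6 46.3 w 43.3 tilt [-0.0013  0.0018] F [ 0.159  -0.4057 -1.5887]
turn_z total/0.08: 0.0
after turn, shift in units of .4m: [ 0.0086 -0.0039  0.2873] | max-speed rows 2.763885005108282
```

View pics/r_wrist.png

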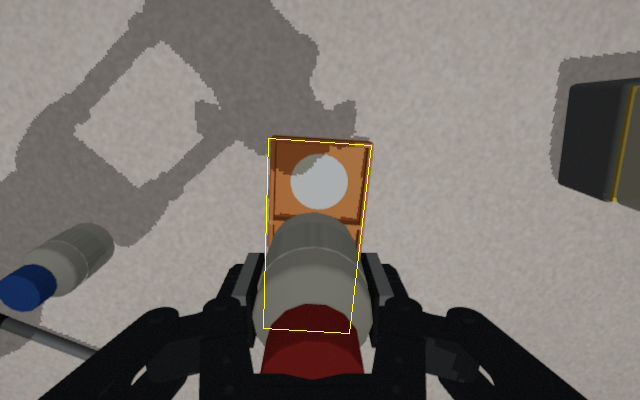

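Request:
send_rows(
  delta_pos=[
    [0.008, -0.004, 0.03],
    [0, 0, 0.06],
    [0, 0, 0.06],
    [0, 0, 0.06],
    [0, 0, 0.04],
  ],
  angular=[
    [0, 0, 0],
    [0, 0, 0],
    [0, 0, 0],
    [0, 0, 0],
    [0, 0, 0],
  ],
)

```text
clock: 26.2
position: [0.5458, -0.3364, 0.0336]
ee_rot: [0.0, 0.743, -0.669, -0.002]
contact_force: [-0.7, 0.0, -0.9]
width: 0.0433
```

Request:
send_rows(
  delta_pos=[
    [0, 0, 0.025],
    [0, 0, 0.01],
    [0, 0, 0],
    [0, 0, 0],
    [0, 0, 0],
  ],
  angular=[
    [0, 0, 0],
    [0, 0, 0],
    [0, 0, 0],
    [0, 0, 0],
    [0, 0, 0],
  ],
)

```text
clock: 26.62
position: [0.5479, -0.3388, 0.0237]
ee_rot: [-0.0, 0.743, -0.67, 0.001]
contact_force: [-0.1, -0.4, -0.6]
width: 0.0433
```

```bash
python3 -c "
from h import *
go(.5464,-.3367,.0051,None)
"
```

```text
t 26.62 pos [ 0.5479 -0.3388  0.0237] yaw -84.06 q6 46.1 w 43.3 tilt [ 0.0021 -0.0017] F [-0.085  -0.3802 -0.6061]
turn_z total/0.08: 0.0
after turn, shift in units of .4m: [-0.0057  0.0032  0.0466] | max-speed rows 0.45216895164976134
```

Request:
send_rows(
  delta_pos=[
    [-0.003, 0.002, 0.012],
    [0, 0, 0.01],
    [0, 0, 0.01],
    [0, 0, 0.006],
    [0, 0, 0],
  ],
  angular=[
    [0, 0, 0],
    [0, 0, 0],
    [0, 0, 0],
    [0, 0, 0],
    [0, 0, 0],
  ],
)

```text
clock: 27.03
position: [0.5456, -0.3368, 0.0064]
ee_rot: [0.0, 0.743, -0.67, -0.001]
contact_force: [-0.5, 0.1, -1.8]
width: 0.0436
```

Request:
send_rows(
  delta_pos=[
    [0, 0, 0.003],
    [0, 0, 0.003],
    [0, 0, 0.001],
    [0, 0, 0],
    [0, 0, 0],
  ],
  angular=[
    [0, 0, 0],
    [0, 0, 0],
    [0, 0, 0],
    [0, 0, 0],
    [0, 0, 0],
  ],
)

```text
clock: 27.45
position: [0.5462, -0.3373, 0.0051]
ee_rot: [0.0, 0.743, -0.67, 0.0]
contact_force: [-1.6, 0.2, 5.2]
width: 0.0431
```

Request:
send_rows(
  delta_pos=[
    [0, 0, 0],
    [0, 0, 0],
    [0, 0, 0],
  ],
  angular=[
    [0, 0, 0],
    [0, 0, 0],
    [0, 0, 0],
  ],
  hand=50,
)

```text
clock: 27.7
position: [0.5461, -0.3372, 0.0041]
ee_rot: [0.0, 0.743, -0.67, 0.0]
contact_force: [-1.8, 0.4, 0.4]
width: 0.05
```

Request:
send_rows(
  delta_pos=[
    [0, 0, 0],
    [0, 0, 0],
    [0, 0, 0],
    [0, 0, 0],
  ],
  angular=[
    [0, 0, 0],
    [0, 0, 0],
    [0, 0, 0],
    [0, 0, 0],
  ],
  hand=85,
)

```text
clock: 28.03
position: [0.5461, -0.3372, 0.0043]
ee_rot: [0.0, 0.743, -0.67, -0.0]
contact_force: [-0.1, 0.1, -0.1]
width: 0.0852
```

Request:
send_rows(
  delta_pos=[
    [0, 0, -0.02],
    [0, 0, -0.04],
    [0, 0, -0.07],
    [0, 0, -0.08],
    [0, 0, -0.09],
  ],
  angular=[
    [0, 0, 0],
    [0, 0, 0],
    [0, 0, 0],
    [0, 0, 0],
    [0, 0, 0],
  ],
)

```text
clock: 28.45
position: [0.5453, -0.3365, 0.125]
ee_rot: [0.0, 0.743, -0.67, -0.001]
contact_force: [0.0, 0.8, -0.4]
width: 0.0849
```

```bash
python3 -c "
from h import *
go(.651,.168,.12,27.2+90)
cv2.imwrite('pics/s_wrist.png',manip.get_image('wrist'))
"
```

```text
t 28.45 pos [ 0.5453 -0.3365  0.125 ] yaw -84.08 q6 46.2 w 84.9 tilt [-0.002   0.0015] F [ 0.0186  0.7688 -0.3814]
turn_z total/0.08: -4.642
after turn, shift in units of .4m: [-1.001  -0.8116  0.0126] | max-speed rows 12.39171217951444
```

View pics/s_wrist.png

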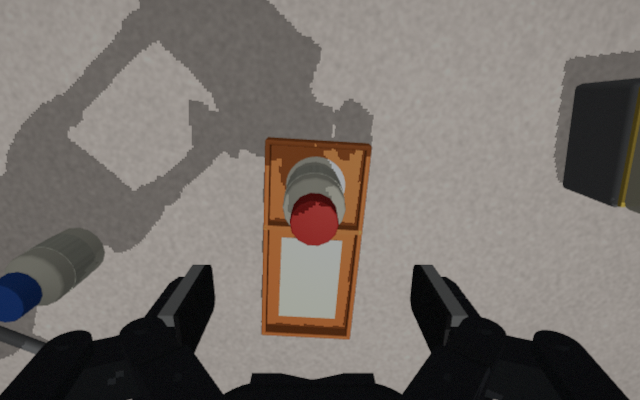

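Request:
send_rows(
  delta_pos=[
    [0, 0, 0],
    [0, 0, 0],
    [0, 0, 0],
    [0, 0, 0],
    [0, 0, 0],
  ],
  angular=[
    [0, 0, -0.93],
    [0, 0, -0.93],
    [0, 0, -0.93],
    [0, 0, -0.93],
    [0, 0, -0.93],
  ],
)

```text
clock: 28.92
position: [0.5461, -0.3372, 0.125]
ee_rot: [0.0, 0.855, -0.519, 0.0]
contact_force: [0.2, -0.7, 0.0]
width: 0.0853
```

Request:
send_rows(
  delta_pos=[
    [-0.07, -0.057, 0],
    [-0.072, -0.058, 0],
    [-0.072, -0.058, 0],
    [-0.072, -0.058, 0],
    [-0.072, -0.058, 0],
  ],
  angular=[
    [0, 0, 0],
    [0, 0, 0],
    [0, 0, 0],
    [0, 0, 0],
    [0, 0, 0],
  ],
)

```text
clock: 29.33
position: [0.5836, -0.1555, 0.125]
ee_rot: [-0.0, 0.854, -0.521, 0.001]
contact_force: [0.6, 0.3, 0.8]
width: 0.0851
```

Request:
send_rows(
  delta_pos=[
    [-0.072, -0.058, 0],
    [-0.072, -0.058, 0],
    [-0.072, -0.058, 0],
    [-0.072, -0.058, 0],
    [-0.072, -0.058, 0],
  ],
  angular=[
    [0, 0, 0],
    [0, 0, 0],
    [0, 0, 0],
    [0, 0, 0],
    [0, 0, 0],
  ],
)

```text
clock: 29.75
position: [0.6208, 0.026, 0.1251]
ee_rot: [-0.0, 0.854, -0.521, 0.001]
contact_force: [0.5, -0.7, -0.2]
width: 0.0851
```

Request:
send_rows(
  delta_pos=[
    [-0.072, -0.058, 0],
    [-0.072, -0.058, 0],
    [-0.072, -0.058, 0],
    [-0.05, -0.04, 0],
    [-0.017, -0.014, 0],
  ],
  angular=[
    [0, 0, 0],
    [0, 0, 0],
    [0, 0, 0],
    [0, 0, 0],
    [0, 0, 0],
  ],
)

```text
clock: 30.17
position: [0.6504, 0.1711, 0.1248]
ee_rot: [-0.001, 0.855, -0.519, 0.0]
contact_force: [0.0, -0.8, 0.3]
width: 0.0854
```

Request:
send_rows(
  delta_pos=[
    [0, 0, 0],
    [0, 0, 0],
    [0, 0, 0],
  ],
  angular=[
    [0, 0, 0],
    [0, 0, 0],
    [0, 0, 0],
  ],
)

```text
clock: 30.42
position: [0.6495, 0.165, 0.1245]
ee_rot: [0.001, 0.853, -0.521, 0.0]
contact_force: [0.2, -0.4, 0.5]
width: 0.0853
```

```bash
python3 -c "
from h import *
go(.651,.168,-.0025,27.2+90)
c=manip.calibration('wrist');im=manip.get_image('wrist')
for a,ce,m in blobs(im,'yellow',200):
    ys,xs=np.nonzero(m);w=ray(c,np.c_[xs,ys],.044)[:,:2];print(a,cv2.minAreaRect((w*1000).astype(np.float32)))
box(im,c,[.651,.168],27.2,.08,.052,.044)
cv2.imwrite('pics/t_wrist.png',im)
"
```

```text
t 30.42 pos [0.6495 0.165  0.1245] yaw -62.82 q6 71.2 w 85.3 tilt [-0.0004 -0.0012] F [ 0.1656 -0.3681  0.4859]
turn_z total/0.08: -0.004
after turn, shift in units of .4m: [-0.005  -0.0068  0.3175] | max-speed rows 3.053602228413178
5093 ((654.4459838867188, 168.4844207763672), (79.14013671875, 51.14803695678711), 27.202253341674805)
```

View pics/t_wrist.png

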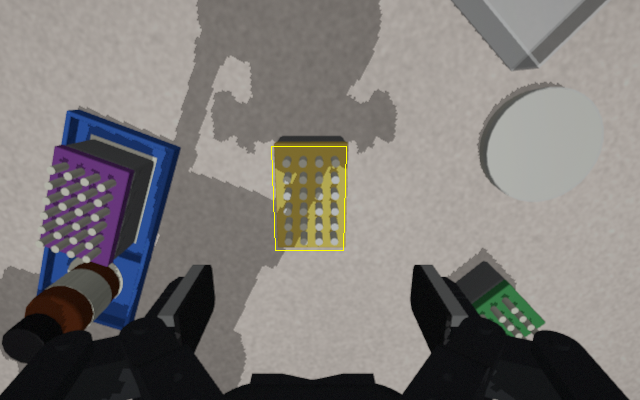

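Request:
send_rows(
  delta_pos=[
    [-0.005, -0.009, 0.05],
    [0, 0, 0.07],
    [0, 0, 0.06],
    [0, 0, 0.06],
    [0, 0, 0.04],
  ],
  angular=[
    [0, 0, 0],
    [0, 0, 0],
    [0, 0, 0],
    [0, 0, 0],
    [0, 0, 0],
  ],
)

```text
clock: 30.88
position: [0.6507, 0.1678, 0.0102]
ee_rot: [0.001, 0.853, -0.522, -0.001]
contact_force: [-0.4, -1.5, 0.4]
width: 0.0852
```

Request:
send_rows(
  delta_pos=[
    [0, 0, 0.02],
    [0, 0, 0.01],
    [0, 0, 0.007],
    [0, 0, 0],
    [0, 0, 0],
  ],
  angular=[
    [0, 0, 0],
    [0, 0, 0],
    [0, 0, 0],
    [0, 0, 0],
    [0, 0, 0],
  ],
)

```text
clock: 31.3
position: [0.653, 0.1698, -0.0012]
ee_rot: [-0.001, 0.854, -0.521, 0.001]
contact_force: [0.2, 0.4, 0.0]
width: 0.0847
```

Request:
send_rows(
  delta_pos=[
    [0, 0, 0],
    [0, 0, 0],
    [0, 0, 0],
    [0, 0, 0],
    [0, 0, 0],
  ],
  angular=[
    [0, 0, 0],
    [0, 0, 0],
    [0, 0, 0],
    [0, 0, 0],
    [0, 0, 0],
  ],
  hand=44,
)

```text
clock: 31.72
position: [0.6528, 0.1701, -0.0015]
ee_rot: [-0.0, 0.854, -0.521, 0.001]
contact_force: [-0.2, -0.4, 4.1]
width: 0.0515
```

Request:
send_rows(
  delta_pos=[
    [0, 0, 0],
    [0, 0, 0],
    [0, 0, 0],
  ],
  angular=[
    [0, 0, 0],
    [0, 0, 0],
    [0, 0, 0],
  ],
)

```text
clock: 31.97
position: [0.6528, 0.1701, -0.0015]
ee_rot: [-0.0, 0.854, -0.521, 0.001]
contact_force: [-0.0, -1.2, 5.6]
width: 0.0514
```

```bash
python3 -c "
from h import *
go(.652,.168,.12,None)
"
```

```text
t 31.97 pos [ 0.6528  0.1701 -0.0015] yaw -62.75 q6 71.5 w 51.4 tilt [0.0017 0.    ] F [-0.0052 -1.161   5.6095]
turn_z total/0.08: 0.0
after turn, shift in units of .4m: [ 0.0037  0.0041 -0.3037] | max-speed rows 2.9209038842664303
```

Request:
send_rows(
  delta_pos=[
    [0, 0, -0.01],
    [0, 0, -0.02],
    [0, 0, -0.03],
    [0, 0, -0.05],
    [0, 0, -0.05],
  ],
  angular=[
    [0, 0, 0],
    [0, 0, 0],
    [0, 0, 0],
    [0, 0, 0],
    [0, 0, 0],
  ],
)

```text
clock: 32.38
position: [0.6514, 0.17, 0.0621]
ee_rot: [0.001, 0.854, -0.521, -0.001]
contact_force: [-0.0, -0.6, -2.1]
width: 0.0513
```

Request:
send_rows(
  delta_pos=[
    [0, 0, -0.05],
    [0, 0, -0.05],
    [0, 0, -0.04],
    [0, 0, -0.02],
    [0, 0, 0],
  ],
  angular=[
    [0, 0, 0],
    [0, 0, 0],
    [0, 0, 0],
    [0, 0, 0],
    [0, 0, 0],
  ],
)

```text
clock: 32.8
position: [0.6535, 0.1703, 0.1285]
ee_rot: [-0.002, 0.854, -0.521, 0.002]
contact_force: [0.2, 0.1, -0.7]
width: 0.0516
```

Request:
send_rows(
  delta_pos=[
    [0, 0, 0],
    [0, 0, 0],
    [0, 0, 0],
    [0, 0, 0],
    [0, 0, 0],
  ],
  angular=[
    [0, 0, 0.6],
    [0, 0, 1],
    [0, 0, 1],
    [0, 0, 1],
    [0, 0, 1],
  ],
)

```text
clock: 33.22
position: [0.6511, 0.1699, 0.124]
ee_rot: [0.001, 0.743, -0.67, -0.001]
contact_force: [0.7, 0.9, -1.1]
width: 0.0517
```

Request:
send_rows(
  delta_pos=[
    [0, 0, 0],
    [0, 0, 0],
  ],
  angular=[
    [0, 0, 0.82],
    [0, 0, 0],
  ],
)

```text
clock: 33.38
position: [0.6512, 0.1699, 0.1241]
ee_rot: [0.001, 0.721, -0.693, -0.001]
contact_force: [-0.2, -0.0, -1.8]
width: 0.0518
```

```bash
python3 -c "
from h import *
go(.4564,-.3405,.127,92.4)
cv2.imwrite('pics/u_wrist.png',manip.get_image('wrist'))
"
```

```text
t 33.38 pos [0.6512 0.1699 0.1241] yaw -87.67 q6 96.4 w 51.8 tilt [-0.0027 -0.0004] F [-0.2048 -0.0443 -1.7587]
turn_z total/0.08: -0.014
after turn, shift in units of .4m: [ 1.2545  0.5399 -0.0072] | max-speed rows 13.132161635573288
```

View pics/u_wrist.png

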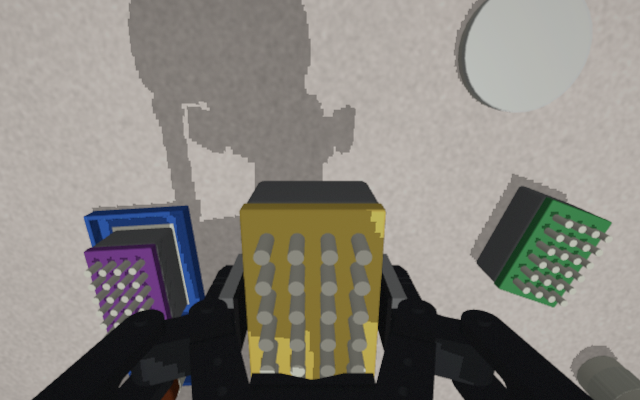

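Request:
send_rows(
  delta_pos=[
    [0.02, 0.009, 0],
    [0.05, 0.0215, 0],
    [0.072, 0.031, 0],
    [0.072, 0.031, 0],
    [0.072, 0.031, 0],
  ],
  angular=[
    [0, 0, 0],
    [0, 0, 0],
    [0, 0, 0],
    [0, 0, 0],
    [0, 0, 0],
  ],
)

```text
clock: 33.85
position: [0.6062, 0.0522, 0.1251]
ee_rot: [0.001, 0.723, -0.691, -0.0]
contact_force: [0.6, -0.9, -0.4]
width: 0.0515
```

Request:
send_rows(
  delta_pos=[
    [0.072, 0.031, 0],
    [0.072, 0.031, 0],
    [0.072, 0.031, 0],
    [0.072, 0.031, 0],
    [0.072, 0.031, 0],
  ],
  angular=[
    [0, 0, 0],
    [0, 0, 0],
    [0, 0, 0],
    [0, 0, 0],
    [0, 0, 0],
  ],
)

```text
clock: 34.27
position: [0.5501, -0.0945, 0.1255]
ee_rot: [0.0, 0.722, -0.692, -0.0]
contact_force: [0.1, -0.4, -1.6]
width: 0.0514
```

Request:
send_rows(
  delta_pos=[
    [0.072, 0.031, 0],
    [0.072, 0.031, 0],
    [0.072, 0.031, 0],
    [0.072, 0.031, 0],
    [0.072, 0.031, 0],
  ],
  angular=[
    [0, 0, 0],
    [0, 0, 0],
    [0, 0, 0],
    [0, 0, 0],
    [0, 0, 0],
  ],
)

```text
clock: 34.68
position: [0.4941, -0.2408, 0.1255]
ee_rot: [0.0, 0.722, -0.692, -0.0]
contact_force: [-0.1, 0.3, -1.6]
width: 0.0514
```

Request:
send_rows(
  delta_pos=[
    [0.072, 0.031, 0],
    [0.072, 0.031, 0],
    [0.06, 0.026, 0],
    [0.03, 0.013, 0],
    [0.014, 0.006, 0],
  ],
  angular=[
    [0, 0, 0],
    [0, 0, 0],
    [0, 0, 0],
    [0, 0, 0],
    [0, 0, 0],
  ],
)

```text
clock: 35.1
position: [0.4558, -0.342, 0.1254]
ee_rot: [0.0, 0.721, -0.693, -0.0]
contact_force: [0.4, -0.3, -1.4]
width: 0.0515
```

Request:
send_rows(
  delta_pos=[
    [0, 0, 0],
    [0, 0, 0],
    [0, 0, 0],
  ],
  angular=[
    [0, 0, 0],
    [0, 0, 0],
    [0, 0, 0],
  ],
)

```text
clock: 35.35
position: [0.4573, -0.3386, 0.1255]
ee_rot: [-0.0, 0.722, -0.692, -0.0]
contact_force: [1.1, -0.8, -2.3]
width: 0.0516
```

```bash
python3 -c "
from h import *
go(.4564,-.3405,.0225,92.4)
c=manip.calibration('wrist');im=manip.get_image('wrist');box(im,c,[.4924,-.3390],2.4,.184,.084,.015)
cv2.imwrite('pics/v_wrist.png',im)
"
```

```text
t 35.35 pos [ 0.4573 -0.3386  0.1255] yaw -87.53 q6 44.0 w 51.6 tilt [-0.0001  0.0011] F [ 1.1158 -0.8374 -2.3283]
turn_z total/0.08: 0.015
after turn, shift in units of .4m: [0.0046 0.0025 0.2576] | max-speed rows 2.4771100720996975
```

View pics/v_wrist.png

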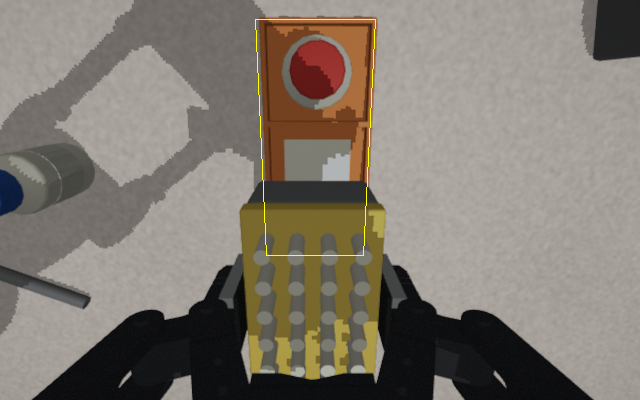

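Request:
send_rows(
  delta_pos=[
    [0.004, 0.002, 0.03],
    [0, 0, 0.05],
    [0, 0, 0.06],
    [0, 0, 0.05],
    [0, 0, 0.04],
  ],
  angular=[
    [0, 0, 0],
    [0, 0, 0],
    [0, 0, 0],
    [0, 0, 0],
    [0, 0, 0],
  ],
)

```text
clock: 35.82
position: [0.4564, -0.3399, 0.0323]
ee_rot: [-0.0, 0.722, -0.691, -0.001]
contact_force: [-0.2, -0.4, -1.0]
width: 0.0519
```

Request:
send_rows(
  delta_pos=[
    [0, 0, 0.02],
    [0, 0, 0.007],
    [0, 0, 0],
    [0, 0, 0],
  ],
  angular=[
    [0, 0, 0],
    [0, 0, 0],
    [0, 0, 0],
    [0, 0, 0],
  ],
)

```text
clock: 36.15
position: [0.4572, -0.342, 0.0237]
ee_rot: [-0.0, 0.722, -0.692, 0.001]
contact_force: [-0.1, 0.1, -1.9]
width: 0.0515
```

```bash
python3 -c "
from h import *
go(.4564,-.3405,.0025,92.4)
cv2.imwrite('pics/w_wrist.png',manip.get_image('wrist'))
"
```

```text
t 36.15 pos [ 0.4572 -0.342   0.0237] yaw -87.57 q6 43.8 w 51.5 tilt [ 0.0012 -0.0012] F [-0.1456  0.0963 -1.8831]
turn_z total/0.08: 0.008
after turn, shift in units of .4m: [-0.0038  0.0017  0.0529] | max-speed rows 0.5101568590116597
```

View pics/w_wrist.png

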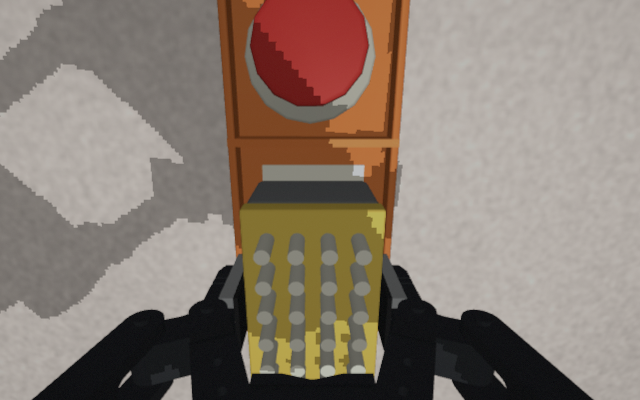

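Request:
send_rows(
  delta_pos=[
    [-0.002, 0.001, 0.015],
    [0, 0, 0.012],
    [0, 0, 0.01],
    [0, 0, 0.007],
    [0, 0, 0],
  ],
  angular=[
    [0, 0, 0],
    [0, 0, 0],
    [0, 0, 0],
    [0, 0, 0],
    [0, 0, 0],
  ],
)

```text
clock: 36.62
position: [0.4554, -0.3406, 0.0044]
ee_rot: [0.0, 0.722, -0.692, -0.001]
contact_force: [1.0, -0.4, -1.8]
width: 0.0516
```

Request:
send_rows(
  delta_pos=[
    [0, 0, 0.003],
    [0, 0, 0.003],
    [0, 0, 0.002],
    [0, 0, 0],
    [0, 0, 0],
  ],
  angular=[
    [0, 0, 0],
    [0, 0, 0],
    [0, 0, 0],
    [0, 0, 0],
    [0, 0, 0],
  ],
)

```text
clock: 37.03
position: [0.456, -0.3412, 0.0025]
ee_rot: [0.0, 0.722, -0.692, 0.0]
contact_force: [-0.6, -0.2, 3.0]
width: 0.0513
```

Request:
send_rows(
  delta_pos=[
    [0, 0, 0],
    [0, 0, 0],
    [0, 0, 0],
  ],
  angular=[
    [0, 0, 0],
    [0, 0, 0],
    [0, 0, 0],
  ],
  hand=58,
)

```text
clock: 37.28
position: [0.456, -0.3412, 0.002]
ee_rot: [0.0, 0.722, -0.692, 0.0]
contact_force: [-1.1, -0.5, -0.4]
width: 0.0581
```

Request:
send_rows(
  delta_pos=[
    [0, 0, 0],
    [0, 0, 0],
    [0, 0, 0],
    [0, 0, 0],
  ],
  angular=[
    [0, 0, 0],
    [0, 0, 0],
    [0, 0, 0],
    [0, 0, 0],
  ],
  hand=85,
)

```text
clock: 37.62
position: [0.4559, -0.3411, 0.002]
ee_rot: [0.0, 0.722, -0.692, 0.0]
contact_force: [0.0, -0.2, -0.3]
width: 0.0853
```

Request:
send_rows(
  delta_pos=[
    [0, 0, -0.02],
    [0, 0, -0.04],
    [0, 0, -0.07],
    [0, 0, -0.09],
    [0, 0, -0.09],
  ],
  angular=[
    [0, 0, 0],
    [0, 0, 0],
    [0, 0, 0],
    [0, 0, 0],
    [0, 0, 0],
  ],
)

```text
clock: 38.03
position: [0.4553, -0.3405, 0.1273]
ee_rot: [0.0, 0.722, -0.692, -0.001]
contact_force: [0.6, -0.6, -0.6]
width: 0.0848
```

Request:
send_rows(
  delta_pos=[
    [0, 0.08, -0.04],
    [0, 0.09, 0],
    [0, 0.09, 0],
    [0, 0.06, 0],
    [0, 0, 0],
  ],
  angular=[
    [0, 0, 0],
    [0, 0, 0],
    [0, 0, 0],
    [0, 0, 0],
    [0, 0, 0],
  ],
)

```text
clock: 38.45
position: [0.3236, -0.3452, 0.1427]
ee_rot: [0.001, 0.721, -0.693, -0.001]
contact_force: [0.4, -0.4, 0.2]
width: 0.085
```

```bash
python3 -c "
from h import *
for n in('top','scene','wrist'): cv2.imwrite(f'pics/z_{n}.png',manip.get_image(n))
im=cv2.imread('pics/z_top.png');cv2.imwrite('pics/z_topc.png',cv2.resize(im[140:290,170:500],None,fx=2.4,fy=2.4,interpolation=cv2.INTER_CUBIC))
im=cv2.imread('pics/z_scene.png');cv2.imwrite('pics/z_scenec.png',cv2.resize(im[90:320,210:490],None,fx=2.5,fy=2.5,interpolation=cv2.INTER_CUBIC))
c=manip.calibration('top');im=cv2.imread('pics/z_top.png')
for col,z in(('purple',.048),('yellow',.048),('green',.044),('red',.089)):
  for a,ce,m in blobs(im,col):
    ys,xs=np.nonzero(m);r=cv2.minAreaRect((ray(c,np.c_[xs,ys],z)[:,:2]*1000).astype(np.float32));print(col,a,np.round(r[0],1),np.round(r[1],1),round(r[2],1))
"
```

```text
purple 615 [568.1 311.8] [80.8 53. ] 5.8
yellow 682 [ 454.4 -340.1] [81.1 52.9] 2.5
green 604 [612.8 -17.2] [51.7 79.2] 72.3
red 118 [ 545.6 -335.7] [26.5 26.7] 88.1
```

View pics/z_topc.png

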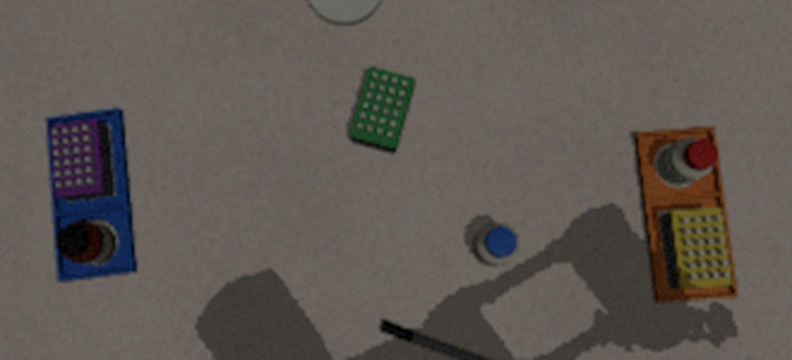

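View pics/z_scenec.png

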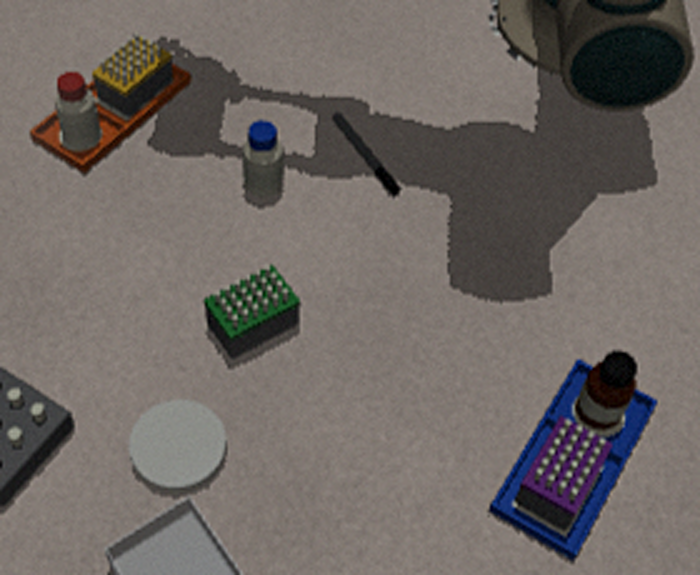

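View pics/z_wrist.png

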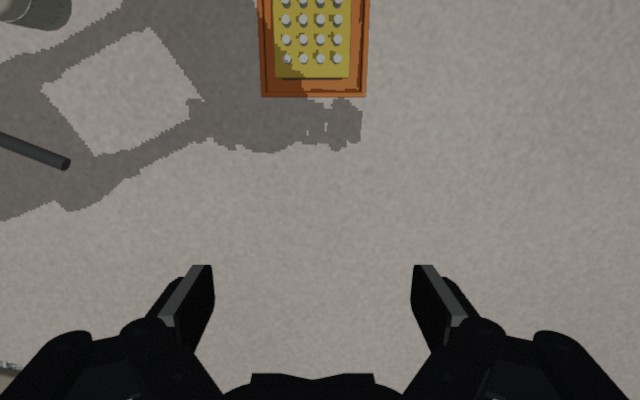

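All four items stand upright in their compartments. The green rack and blue-capped bottle have not moved, and the gripper is clear.

```bash
python3 -c "
from rig import manip
print(manip.sign_off())"
```

```text
the job is handed in; nothing more can be done
None
```

Both kits are made up and the job is handed in, at about 38.6 s on the robot's clock. The blue tray holds the amber bottle and the purple rack. The orange tray holds the red-capped bottle and the yellow rack. I worked in the order asked and set each piece down until the wrist force showed light contact (3–5 N).

**Final checks (top and scene pictures):**
- All four pieces stand upright in the right compartments. The two racks and the red-capped bottle measured within about 2 mm of the compartment centres, and the racks within about 0.1° of the tray axes.
- I checked the amber bottle by eye only in the last pictures.
- The green rack measured within 0.2 mm of its starting place. The blue-capped bottle looked unmoved in the picture; I did not measure it again at the end.
- The gripper was open and clear of everything when I handed in.

**What disagreed or went wrong:**
- **Grasp height:** the wrist images showed the fingertips about 20 mm behind the reported TCP when closed and about 29 mm when open. The task text says 19 mm ahead of it.
- **First grip:** because of that, my first close on the amber bottle landed on its shoulder (opening 36 mm, 6 N upward force). I opened again with the bottle still standing, went about 38 mm lower and regripped on the body. I used the corrected height for everything after that.
- **Cameras:** position estimates differed by about 2–3 mm between views, well inside the tray clearances.

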